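Change the ice scoop to the other folding hook and put the empty hook away

TASK

The ice scoop hangs on the wrong one of the two folding wall hooks. Fold the empty hook down and out until it is fully home and bears on its stop, hang the scoop on it by its wire loop, then fold the emptied hook up flat until it is fully home and bears on its buffer, and let go. The hooks are stiff: ease each one home and stop as soon as you feel it bear, without forcing it; hang the scoop gently, keep it off the counter, the drip tray, the glasses, the bottles and the ice bucket, and leave these where they are.

Things in the scene. Friction and masses are not known exactly. Their poses are not given: they have to be found in the camera images.
- hook_a_hinge (a point): Middle of the hinge pin of hook A, the folding hook on which the scoop hangs at the start. Its z is up, its y runs along the pin (level, along the panel), its -x points straight out of the panel. It lies 28 mm out from the face of an upright walnut panel whose top edge is 114 mm above the pin. Under the pin a stop bracket, 22 mm wide, stands out 33 mm beyond it, 22 to 28 mm lower.
- hook_b_hinge (a point): Middle of the hinge pin of hook B, the empty folding hook, folded up at the start. Made, mounted and oriented as hook A, at the same height, 160 mm beside it on the same panel (either side). Both hinges are stiff: they stay where they are left, and moving the knob takes 4 to 6 N.
- hook_a_knob (a point): Centre of the brass barrel knob (20 mm across, 22 mm long, lying parallel to the pin, flat ends) at the free end of the arm of hook A, 95 mm from the hinge pin. The arm is a round rod 10 mm thick. The point's z points from the hinge to the knob along the arm, its y runs along the pin; with the arm out, its +x points up.
- hook_b_knob (a point): The same for hook B: centre of its barrel knob (20 mm across, 22 mm between its flat ends), 95 mm from its hinge pin, on a 10 mm rod; z along the arm to the knob, y along the pin. Folded, the knob stands above the plate, 28 mm off the panel face, with its sides and top free.
- hook_a (a joint): Angle of hook A's arm (rad): 0 upright and parallel to the panel, growing as it swings down and out, about 1.5 when out level. It is out on its stop at the start. Folded, it comes home on a rubber buffer somewhere between -0.07 and +0.06: the buffer is set differently each time and has to be felt. Home means that the arm is left bearing on the buffer, with no gap.
- hook_b (a joint): Angle of hook B's arm (rad), measured likewise: between 0 and 0.12 at the start. Unfolded, it comes home on a hard stop somewhere between 1.42 and 1.60: the screw is set differently each time and has to be felt. Home means that the arm is left bearing on the screw, with no gap.
- scoop_loop (a point): Centre of the window in the scoop's wire handle loop: 8 mm round bar, 56 mm wide outside, window 40 mm wide and about 40 mm high. It can be gripped across its two straight upright sides (y direction, 32 mm tall, this point a little above their middle height: sides run from 11 mm above to 20 mm below it). x is across the loop's plane, z up; hanging, y is along the panel.
- scoop_seat (a point): Underside of the arched top of the scoop's loop, 20 mm above scoop_loop: the point that rests on top of a hook's rod when the scoop hangs.
- scoop: The metal ice scoop (150 to 310 g), hanging upright from hook A at the start. Origin at scoop_seat. Below the loop a short neck, then from 71 to 164 mm below the origin the half-round bowl, 62 mm wide (y) and 32 mm deep (x, from -20 to +12 mm).
- hook_a_plate: Bronze wall plate of hook A, 40 mm wide, 6 mm thick, from 37 mm below to 95 mm above the hinge height, with its buffer: a 12 mm rubber one, 70 mm above the pin, on whose tip the back of the folded arm comes to rest. The buffer is screwed in to a different depth each time and gives a little. Origin on the panel face at hinge height; -x points out of the panel, z up.
- hook_b_plate: The same wall plate of hook B, with its stop: a small steel set screw that stands up from the bracket under the hinge, 24 mm out from the pin, on whose tip the underside of the open arm comes to rest. It is screwed up to a different height each time. Origin on the panel face at hinge height; -x points out of the panel, z up.
- drip_tray: Low steel tray, 130 x 300 x 14 mm, on the counter under the hooks; origin at the centre of its underside. The hanging scoop clears it by about 35 mm.
- glass1: Upturned glass tumbler, 66 mm across and 133 mm tall, on a round cork coaster 12 mm high; origin at the centre of its underside. To be left alone.
- glass2: Second upturned tumbler on a coaster, same size; origin at the centre of its underside. To be left alone.
- water1: Clear water bottle with a purple cap, 62 mm across, 200 mm tall; origin at the centre of its underside. To be left alone.
- water2: Second water bottle, the same; origin at the centre of its underside. To be left alone.
- bucket: Black and grey ice bucket with a bronze lid, 158 mm across, 195 mm tall; origin at the centre of its underside. To be left alone.

How it is judged:
By the outcome, as a careful person would: the job done as asked, in the order asked, and still so for the second after the job is handed in, with the robot touching nothing.
It also fails if it takes over 72 s, if anything falls off the work surface, if the arm or the gripper's body presses on something with over 40 N, if the wrist force passes 120 N, or if a joint passes its speed limit or range.

ROBOT

A 7-joint arm with a two-finger parallel gripper is mounted at the origin on the work surface. World frame = base frame: x ahead of the robot, y to its left, z up, the work surface at z = 0. Lengths are in m, angles in rad, forces in N, time in s.
With the tool pointing down it reaches from about 0.4 to 0.875 m from the base axis. Payload 19.3 kg.
Tool frame: the origin (TCP) lies midway between the tips of the shut fingers; the grasp point (between the pads) lies 19 mm behind it; y points along the fingers, z is the direction in which the jaws open and shut, and the axes are right-handed (so a half turn about y gives the same grasp; the last joint's range is limited). The gripper opens to 85 mm and grips with 20 to 120 N. Pads are 22 mm wide; open, the fingers measure 114 mm over their backs; the gripper's body (76 mm by 85 mm) begins 54 mm behind the grasp point. The pads swing forward as they close: fully open they stand 13 mm farther back than shut.
Start: joints at [-1.208, 0.521, -0.036, 1.599, 0.021, 1.021, -0.113], TCP at [0.262, 0.567, 0.231] pointing down, gripper open.
Joint ranges: [-2.91, 2.91], [-0.3, 2.13], [-1.5, 1.42], [0.17, 2.43], [-1.26, 4.41], [0.16, 1.93], [-2.52, 2.52]. Speed limits (rad/s): [1.89, 1.89, 2.39, 2.39, 3.01, 3.01, 3.01].

INTERFACE

Orientations are given as [roll, pitch, yaw] about the fixed x, y, z axes, in that order (R = Rz(yaw) Ry(pitch) Rx(roll)).
In Python, from plant import sensors, imaging, r gives the robot as it stands.
- The arm moves only by the tool move_arm, never from a script. Its argument "series" is a list of rows, each a list of 7 numbers: the shift along the tool's x, y, z normalised to -1 to 1, where 1 is 120 mm, then the turn, a rotation vector about the tool's x, y, z normalised to -1 to 1, where 1 is 30 degrees, then the closure, from -1 (fully open) to 1 (shut). In form: [[tx, ty, tz, ax, ay, az, grip], ...]. A call has exactly 5 rows; each row is the pose to reach, as a shift and turn from the pose commanded when the call began, along the tool's axes at that moment; what a row does not reach only later rows make up. A row lasts 1/8 s, in which the tool goes at most 62.5 mm and 10.7 degrees, less where a joint would pass 70% of its speed; a pose out of reach is approached as far as the arm can. A call with a number of a shift or a turn outside -1 to 1 is refused whole. A call with a gripper value outside its range is refused whole. The fingers move at their own pace and stop on an object; "squeeze" is the grip in N (left out, the last holds). Time passes only in rows, so rows that repeat a pose let the fingers close, or fill a call up. It gives the time, the measured TCP pose, the force and the opening at its end, in the units of the state.
- sensors.get_obs(): the state, without advancing time (a new reading comes with each control period).
- imaging.read_camera(name): name is "scene" or "top"; returns the picture (420x560x3 uint8, red, green, blue); there is no depth.
- imaging.camera_model(name): a dict with "K" (3x3 intrinsics, pixels), "R" (3x3) and "t" (3): a world point X has camera coordinates R X + t. Camera axes: x right, y down, z forward; pixel columns grow to the right and rows downward; lengths in m; the calibration is good to about 2 mm. A picture is of the moment at which its call begins. camera_model takes no time and is no camera call.
- r.job_done(): hands the job in, once; it reports no verdict.
The state is a dict: "time": time; "q": joint angles; "qvel": joint speeds; "tau": joint torques, N m; "tcp_pos": TCP position; "orientation": TCP orientation; "contact_force": force on the tool from outside, world axes, zero at the start; "wrist_torque": the same for the moment, N m; "gripper_width": finger opening in m.
Only numpy, scipy, OpenCV 4.12 (cv2) and the standard library are available. Lean on these libraries where they do the work, as an engineer would, in place of code of your own. Each camera call takes 0.05 s, during which the arm holds its last target.

## Working session

There is one attempt and no reset: what is moved stays moved. The work goes in short steps, Python scripts to look and compute and a tool call to move; the robot and the scene stay as the last step left them, time stands still between calls to the robot, and variables do not carry over. Pictures are saved under pics/ and viewed, and the job is handed in when it is done.

Besides the shell and the picture viewer there is one more tool, called after "Call:" as name(argument=value, ...), one argument or row to a line, values as JSON. move_arm: Moves the arm, as the interface text tells. Scaled input: -1 to 1 covers 120 mm each way for a shift and 30 degrees each way for a turn. Its arguments: {"type":"object","properties":{"series":{"type":"array"},"squeeze":{"type":"number"}},"required":["series"]}

```bash
ls; mkdir -p pics; python3 - <<'E'
from plant import sensors, imaging, r
import cv2,numpy as np
o=sensors.get_obs()
print({k:np.round(v,3) for k,v in o.items()})
for n in("scene","top"):
    im=imaging.read_camera(n); np.save(f"pics/{n}0.npy",im); cv2.imwrite(f"pics/{n}0.png",cv2.cvtColor(im,cv2.COLOR_RGB2BGR))
    m=imaging.camera_model(n); print(n,m, 'pos',-np.array(m['R']).T@np.array(m['t']))
E
```

```text
pics
{'time': np.float64(0.0), 'q': array([-1.208,  0.522, -0.036,  1.6  ,  0.021,  1.021, -0.113]), 'qvel': array([ 0.001, -0.002,  0.001, -0.001,  0.001, -0.   , -0.001]), 'tau': array([ 1.0000e-03, -9.2713e+01,  1.9800e+00, -3.6993e+01,  1.8000e-02,
        8.0000e-03, -0.0000e+00]), 'tcp_pos': array([0.262, 0.567, 0.231]), 'orientation': array([-1.572, -0.   , -0.433]), 'contact_force': array([ 0.171,  0.157, -0.353]), 'wrist_torque': array([-0.037, -0.045, -0.02 ]), 'gripper_width': np.float64(0.085)}
scene {'K': array([[485.92608274,   0.        , 273.20543685],
       [  0.        , 485.92608274, 209.00139452],
       [  0.        ,   0.        ,   1.        ]]), 'R': array([[ 0.35382289,  0.93519959,  0.01452867],
       [ 0.63379485, -0.22830834, -0.73903951],
       [-0.68783243,  0.27069729, -0.6735054 ]]), 't': array([-0.15186058, -0.19233175,  1.92320938])} pos [ 1.4984764  -0.42249856  1.15535748]
top {'K': array([[534.82167358,   0.        , 284.06605739],
       [  0.        , 534.82167358, 217.8054579 ],
       [  0.        ,   0.        ,   1.        ]]), 'R': array([[-6.52267701e-04, -9.99985667e-01,  5.31415762e-03],
       [-9.98232611e-01,  3.35316465e-04, -5.94267715e-02],
       [ 5.94241378e-02, -5.34352761e-03, -9.98218522e-01]]), 't': array([-0.04128593,  0.53407156,  1.59315419])} pos [ 0.43842891 -0.03295136  1.62227357]
```

View pics/scene0.png

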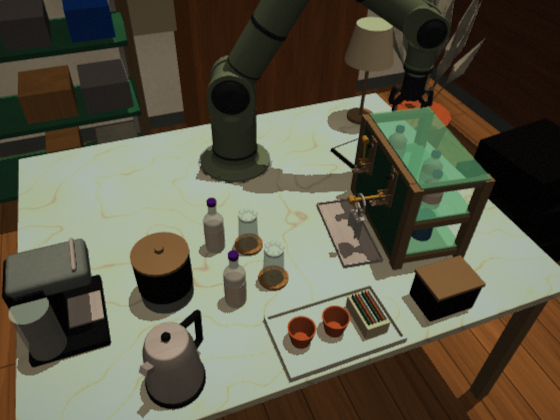

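View pics/top0.png

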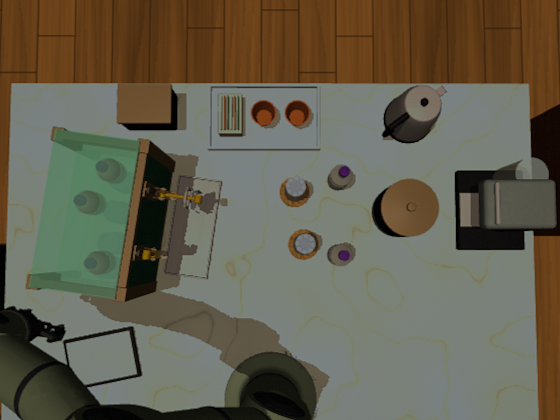

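The scene view shows the cabinet at right, with its panel facing the glasses. Hook A is out at about (370,198) with the scoop, and hook B is folded at about (365,150). In the top view, hook A is at (175,195) and hook B at (150,253).

```bash
python3 - <<'E'
import cv2,numpy as np
a=cv2.imread('pics/scene0.png')[90:275,300:500]; b=cv2.imread('pics/top0.png')[120:310,20:230]
def br(i): return np.clip(255*(i/255.)**0.6,0,255).astype(np.uint8)
cv2.imwrite('pics/c1.png',br(cv2.resize(a,None,fx=3.2,fy=3.2,interpolation=cv2.INTER_CUBIC)))
cv2.imwrite('pics/c2.png',br(cv2.resize(b,None,fx=3,fy=3,interpolation=cv2.INTER_CUBIC)))
E
```

```text
(no output)
```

View pics/c1.png

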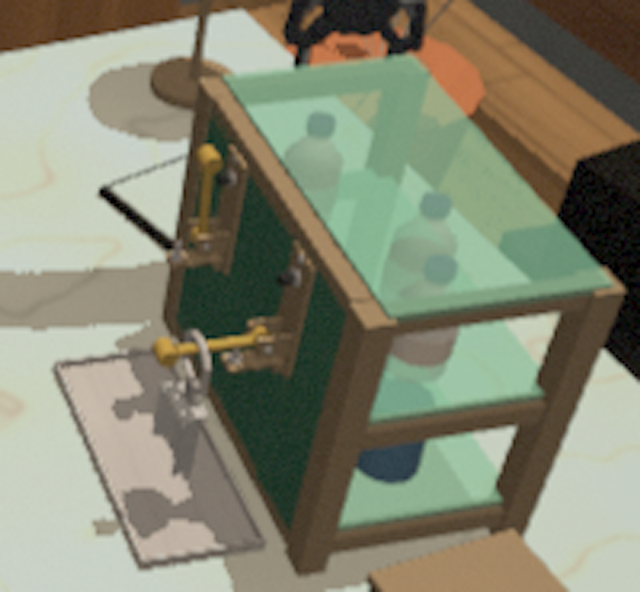

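View pics/c2.png

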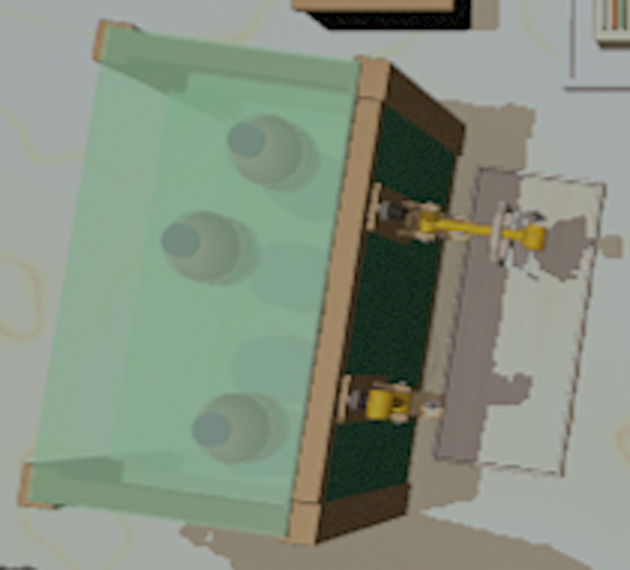

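```bash
cat > h.py <<'E'
import numpy as np,cv2
from plant import sensors, imaging, r
CM={n:imaging.camera_model(n) for n in("scene","top")}
def ray(n,p):
    m=CM[n];R=np.array(m['R']);t=np.array(m['t']);d=R.T@np.linalg.solve(m['K'],[p[0],p[1],1.]);return -R.T@t,d/np.linalg.norm(d)
def tri(ps,pt):
    o1,d1=ray("scene",ps);o2,d2=ray("top",pt)
    A=np.c_[d1,-d2];s=np.linalg.lstsq(A,o2-o1,rcond=None)[0]
    a=o1+s[0]*d1;b=o2+s[1]*d2;return (a+b)/2,np.linalg.norm(a-b)*1000
def proj(n,X):
    m=CM[n];c=np.array(m['K'])@(np.array(m['R'])@X+m['t']);return c[:2]/c[2]
def plane(n,p,z):
    o,d=ray(n,p);return o+d*(z-o[2])/d[2]
def snap(n,name):
    im=imaging.read_camera(n);np.save(f"pics/{name}.npy",im);return im
def crop(im,x0,y0,x1,y1,f,name):
    c=cv2.cvtColor(im[y0:y1,x0:x1],cv2.COLOR_RGB2BGR);c=cv2.resize(c,None,fx=f,fy=f,interpolation=cv2.INTER_CUBIC)
    cv2.imwrite(f"pics/{name}.png",np.clip(255*(c/255.)**0.6,0,255).astype(np.uint8))
def yellow(im):
    h=cv2.cvtColor(im,cv2.COLOR_RGB2HSV);return ((h[...,0]>17)&(h[...,0]<32)&(h[...,1]>150)&(h[...,2]>60)).astype(np.uint8)
E
python3 - <<'E'
from h import *
for n,box in(("scene",(340,120,400,220)),("top",(130,170,220,270))):
    im=np.load(f"pics/{n}0.npy");m=yellow(im);x0,y0,x1,y1=box
    k,l,s,c=cv2.connectedComponentsWithStats(m)
    for i in range(1,k):
        if s[i][4]>5 and x0<c[i][0]<x1 and y0<c[i][1]<y1: print(n,s[i],c[i].round(1))
    sub=m[y0:y1,x0:x1]
    for y in range(sub.shape[0]):
        if sub[y].any(): print(y+y0,''.join('.#'[v] for v in sub[y]))
E
```

```text
scene [362 135   7   6  27] [364.8 137.4]
scene [365 192  19   7  56] [374.  195.7]
scene [348 196  13   8  57] [353.2 198.6]
135 .......................####.................................
136 ........................###.................................
137 ......................######................................
138 ......................#######...............................
139 ......................##.####...............................
140 ........................#...................................
143 .........................#..................................
148 ........................#...................................
150 ........................#...................................
151 ........................#...................................
152 ........................#...................................
160 .......................#....................................
161 .......................#....................................
162 ......................##....................................
163 ....................#.......................................
[... 2480 characters left out ...]
...................................
253 .............########....#................................................................
254 ............########......................................................................
255 ............########....##................................................................
256 ............##############................................................................
257 ............########.#####................................................................
258 ............########......................................................................
259 .............#####........................................................................
```

```bash
python3 - <<'E'
from h import *
s=np.load("pics/scene0.npy");t=np.load("pics/top0.npy")
crop(s,340,125,400,225,6,'s_a')
crop(t,125,175,225,270,7,'t_a')
a=cv2.imread('pics/s_a.png');
for k in range(0,60,10):cv2.putText(a,str(340+k),(k*6,8),0,.3,(255,255,255));cv2.line(a,(k*6,10),(k*6,15),(255,255,255))
for k in range(0,100,10):cv2.putText(a,str(125+k),(0,k*6+3),0,.3,(255,255,255))
b=cv2.imread('pics/t_a.png')
for k in range(0,100,10):cv2.putText(b,str(125+k),(k*7,8),0,.3,(255,255,255));cv2.line(b,(k*7,10),(k*7,15),(255,255,255));cv2.putText(b,str(175+k),(0,k*7+3),0,.3,(255,255,255))
a=cv2.copyMakeBorder(a,0,665-600,0,0,0) 
c=np.hstack([a,b]);c=cv2.resize(c,None,fx=.75,fy=.75,interpolation=cv2.INTER_AREA)
cv2.imwrite('pics/ab.png',c);print(c.shape)
E
```

```text
(499, 795, 3)
```

View pics/ab.png

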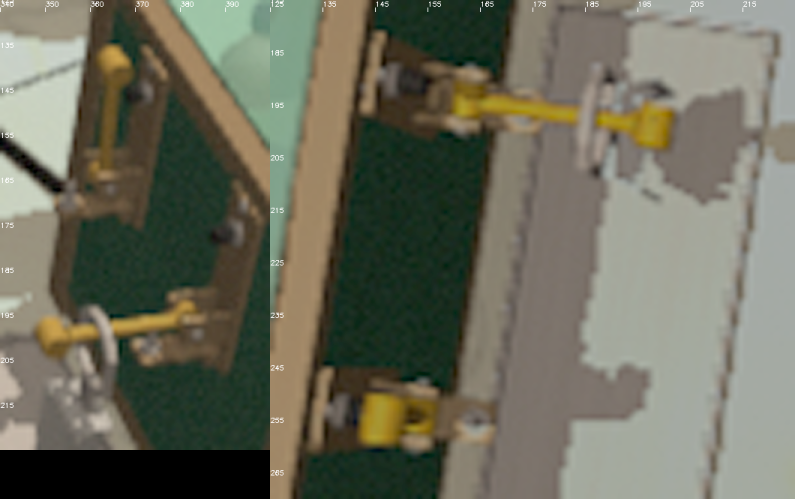

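```bash
python3 - <<'E'
from h import *
P={'kA':((351.8,199.7),(198.3,199.2)),'hA':((381.3,194.3),(162.7,194.6)),'kB':((365.6,139),(146.5,254.8)),'hB':((362.6,162.3),(154.9,254.2))}
X={}
for k,v in P.items():
    X[k],e=tri(*v);print(k,X[k].round(4),'gap mm',round(e,1))
print(np.linalg.norm(X['kA']-X['hA']),np.linalg.norm(X['kB']-X['hB']),X['hB']-X['hA'],np.linalg.norm(X['hB']-X['hA']))
d=X['hA']-X['hB'];print('pin yaw',np.degrees(np.arctan2(d[1],d[0])))
# tray corners on z=.014 ; panel edge bottom
im=np.load('pics/top0.npy')
# panel top outer edge etc
for n,p in (('top',(367/3+20,58/3+120)),):pass
E
```

```text
kA [0.5729 0.1887 0.2098] gap mm 4.6
hA [0.5846 0.2818 0.2133] gap mm 3.4
kB [0.427  0.2995 0.3063] gap mm 4.6
hB [0.4282 0.301  0.2169] gap mm 6.8
0.09384387454223214 0.08941163925581534 [-0.15645039  0.01919953  0.00356452] 0.15766436673759315
pin yaw -6.9963346591993005
```

```bash
python3 - <<'E'
from h import *
# panel top front edge: far corner & near corner in both views (crop coords)
fc=tri((397/3.2+300,322/3.2+90),(390/3+20,97/3+120)); 
nc=tri((205/3.2+300,88/3.2+90),(318/3+20,500/3+120))
print('top front edge',fc,nc)
u=np.array([.9925,-.122,0]);n=np.array([-.122,-.9925,0])
for k in [(0.5846,.2818,.2133),(.4282,.301,.2169),(.427,.2995,.3063),(.5729,.1887,.2098)]:
    k=np.array(k);print('n,u:',n@k,u@k,k[2])
for p in[(378/3+20,97/3+120),(325/3+20,500/3+120)]:
    X=plane('top',p,.325);print('edge at z.325',X,'n',n@X)
for p in[(465/3+20,128/3+120),(408/3+20,490/3+120)]:
    X=plane('top',p,0);print('bottom corners z0',X,'n',n@X)
# glasses/bottles
for nme,p,z in(('glass1',(295,187),.145),('glass2',(306,243),.145),('w1',(344,171),.2),('w2',(344,254),.2)):print(nme,plane('top',p,z).round(3))
# scoop loop: arch
for ps,pt in (((361,194),(187,199)),):print('arch',tri(ps,pt))
E
```

```text
top front edge (array([0.69190309, 0.31316178, 0.30101296]), np.float64(43.2196891706888)) (array([0.34932069, 0.33733047, 0.3307832 ]), np.float64(3.806138822369165))
n,u: -0.35100770000000003 0.5458359 0.2133
n,u: -0.3509829 0.38826650000000007 0.2169
n,u: -0.34934775 0.3872585 0.3063
n,u: -0.25717855 0.54558185 0.2098
edge at z.325 [0.6760928  0.29749354 0.325     ] n -0.37774565792312315
edge at z.325 [0.34968706 0.33518483 0.325     ] n -0.37533276609263444
bottom corners z0 [0.70381482 0.29136231 0.        ] n -0.3750424977994466
bottom corners z0 [0.3373547  0.34434846 0.        ] n -0.38292311636936016
glass1 [ 0.612 -0.071  0.145]
glass2 [ 0.457 -0.101  0.145]
w1 [ 0.649 -0.201  0.2  ]
w2 [ 0.427 -0.2    0.2  ]
arch (array([0.57249254, 0.2168694 , 0.22342627]), np.float64(5.896576555533218))
```

Call:
move_arm(
  series=[
    [0,-0.2,0,0,0,0,-1],
    [0,-0.4,0,0,0,0,-1],
    [0,-0.7,0,0,0,0,-1],
    [0,-0.95,0,0,0,0,-1],
    [0,-1,0,0,0,0,-1],
  ],
  squeeze=20,
)

```text
time: 0.72
tcp_pos: [0.2623, 0.5678, 0.3529]
orientation: [-1.569, 0.0, -0.433]
contact_force: [-0.3, 0.1, 0.6]
gripper_width: 0.0855
```

Call:
move_arm(
  series=[
    [0,-0.3,0,0,0.1,0,-1],
    [0,-0.6,0,0,0.3,0,-1],
    [0,-0.8,0,0,0.6,0,-1],
    [0,-0.9,0,0,0.8,0,-1],
    [0,-0.9,0,0,0.8,0,-1],
  ],
)

```text
time: 1.35
tcp_pos: [0.2621, 0.5675, 0.4589]
orientation: [-1.571, -0.0, -0.851]
contact_force: [0.0, 0.9, -0.9]
gripper_width: 0.0851
```

Call:
move_arm(
  series=[
    [0.25,0,0,0,0.2,0,-1],
    [0.5,0,-0.1,0,0.45,0,-1],
    [0.75,0,-0.2,0,0.65,0,-1],
    [1,0,-0.3,0,0.8,0,-1],
    [1,0,-0.3,0,0.8,0,-1],
  ],
)

```text
time: 1.98
tcp_pos: [0.3152, 0.4513, 0.4588]
orientation: [-1.571, -0.001, -1.271]
contact_force: [-0.2, -0.0, 0.3]
gripper_width: 0.0855
```

Call:
move_arm(
  series=[
    [0.25,0,0,0,0.2,0,-1],
    [0.5,0,0,0,0.45,0,-1],
    [0.75,0,0,0,0.65,0,-1],
    [0.9,0,0,0,0.8,0,-1],
    [0.9,0,0,0,0.8,0,-1],
  ],
)

```text
time: 2.6
tcp_pos: [0.3461, 0.3498, 0.4588]
orientation: [-1.571, -0.001, -1.688]
contact_force: [-0.4, 0.2, 0.4]
gripper_width: 0.085
```

Call:
move_arm(
  series=[
    [0.1,0,0.25,0,0,0,-1],
    [0.2,0,0.5,0,0.01,0,-1],
    [0.33,0.1,0.72,0,0.01,0,-1],
    [0.33,0.4,0.72,0,0.01,0,-1],
    [0.33,0.6,0.72,0,0.01,0,-1],
  ],
)

```text
time: 3.22
tcp_pos: [0.4266, 0.3015, 0.385]
orientation: [-1.572, -0.002, -1.69]
contact_force: [-0.1, 1.1, 0.5]
gripper_width: 0.0853
```

```bash
python3 - <<'E'
from h import *
o=sensors.get_obs();print(o['tcp_pos'].round(4),o['orientation'].round(3),o['contact_force'].round(2))
s=snap('scene','s1');t=snap('top','t1')
print(proj('scene',o['tcp_pos']),proj('top',o['tcp_pos']))
crop(s,310,40,440,220,3,'s1c');crop(t,80,170,230,300,3,'t1c')
a=cv2.imread('pics/s1c.png');b=cv2.imread('pics/t1c.png');b=cv2.copyMakeBorder(b,0,a.shape[0]-b.shape[0],0,0,0) if a.shape[0]>b.shape[0] else b
c=np.hstack([a,b[:, :405]]);cv2.imwrite('pics/ab1.png',c);print(c.shape)
E
```

```text
[0.4266 0.3015 0.385 ] [-1.572 -0.002 -1.69 ] [-0.12  1.12  0.49]
[369.14273999 116.8608646 ] [136.07976583 254.86499881]
(540, 795, 3)
```

View pics/ab1.png

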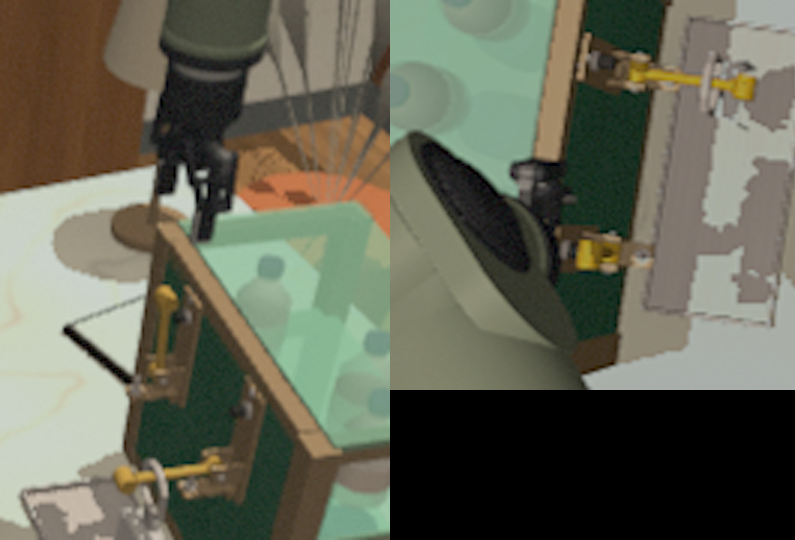

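Call:
move_arm(
  series=[
    [0,0.2,0,0,0,0,-1],
    [0,0.4,0,0,0,0,-1],
    [0,0.6,0,0,0,0,-1],
    [0,0.8,0,0,0.01,0,-1],
    [0,0.8,0,0,0.01,0,-1],
  ],
)

```text
time: 3.95
tcp_pos: [0.4267, 0.3012, 0.2908]
orientation: [-1.572, -0.002, -1.697]
contact_force: [-0.8, -0.7, 0.4]
gripper_width: 0.0855
```

```bash
python3 - <<'E'
from h import *
o=sensors.get_obs();print(o['tcp_pos'].round(4),o['orientation'].round(3),o['contact_force'].round(2))
s=snap('scene','s2');t=snap('top','t2')
p=o['tcp_pos'];u=np.array([.9925,-.122,0])
for d in(-.0425,0,.0425):print(proj('scene',p+u*d+[0,0,.013]),proj('top',p+u*d+[0,0,.013]))
crop(s,330,90,400,180,6,'s1c');crop(t,110,210,180,280,6,'t1c')
a=cv2.imread('pics/s1c.png');b=cv2.imread('pics/t1c.png');b=cv2.copyMakeBorder(b,0,a.shape[0]-b.shape[0],0,0,0) if a.shape[0]>b.shape[0] else b
c=np.hstack([a,b])[:, :800];cv2.imwrite('pics/ab2.png',c);print(c.shape)
E
```

```text
[0.4267 0.3012 0.2908] [-1.572 -0.002 -1.697] [-0.79 -0.73  0.35]
[360.18696124 132.15415147] [142.79811796 271.7791645 ]
[365.19245261 139.6066167 ] [145.17030034 254.53209102]
[370.40420943 147.36618189] [147.53334779 237.35143347]
(540, 800, 3)
```

View pics/ab2.png

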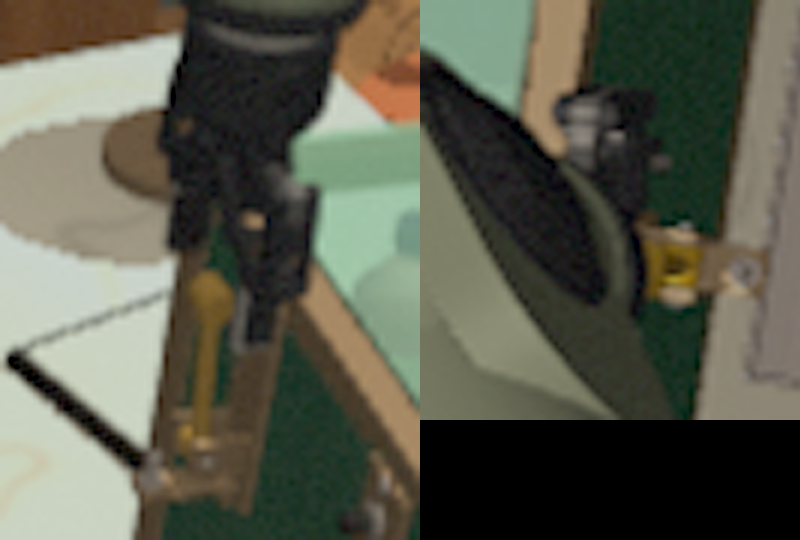

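Call:
move_arm(
  series=[
    [0,0.03,0,0,0,0,-0.3],
    [0,0.03,0,0,0,0,0.2],
    [0,0.03,0,0,0,0,0.4],
    [0,0.03,0,0,0,0,0.6],
    [0,0.03,0,0,0,0,1],
  ],
  squeeze=20,
)

```text
time: 4.68
tcp_pos: [0.429, 0.3005, 0.2885]
orientation: [-1.567, 0.002, -1.701]
contact_force: [12.6, 0.5, -0.3]
gripper_width: 0.0217
```

Call:
move_arm(
  series=[
    [0,0,0,0,0,0,1],
    [0,0,0,0,0,0,1],
    [0,0,0,0,0,0,1],
    [0,0,0,0,0,0,1],
    [0,0,0,0,0,0,1],
  ],
)

```text
time: 5.3
tcp_pos: [0.429, 0.3005, 0.2884]
orientation: [-1.567, 0.002, -1.701]
contact_force: [12.1, 0.0, -0.6]
gripper_width: 0.0213
```

```bash
python3 - <<'E'
from h import *
o=sensors.get_obs();print({k:np.round(o[k],4) for k in ('tcp_pos','orientation','contact_force','gripper_width','wrist_torque')})
th0=.03
for a,b in((th0,.3),(.3,.6),(.6,.9),(.9,1.15),(1.15,1.4)):
    for f in np.linspace(.2,1,5):
        t=a+(b-a)*f;print(round(t,2),(95*(np.sin(t)-np.sin(a))/120).round(3),(-95*(np.cos(t)-np.cos(a))/120).round(3))
E
```

```text
{'tcp_pos': array([0.429 , 0.3005, 0.2884]), 'orientation': array([-1.5673e+00,  1.5000e-03, -1.7011e+00]), 'contact_force': array([12.1337,  0.0447, -0.5724]), 'gripper_width': np.float64(0.0213), 'wrist_torque': array([-0.1167, -2.3468, -0.0667])}
0.08 0.043 0.002
0.14 0.085 0.007
0.19 0.127 0.014
0.25 0.169 0.023
0.3 0.21 0.035
0.36 0.045 0.015
0.42 0.089 0.033
0.48 0.132 0.054
0.54 0.173 0.077
0.6 0.213 0.103
0.66 0.038 0.028
0.72 0.075 0.058
0.78 0.11 0.091
0.84 0.143 0.125
0.9 0.173 0.161
0.95 0.024 0.032
1.0 0.046 0.064
1.05 0.067 0.098
1.1 0.085 0.133
1.15 0.102 0.169
1.2 0.015 0.037
1.25 0.029 0.074
1.3 0.04 0.112
1.35 0.05 0.15
1.4 0.058 0.189
```

Call:
move_arm(
  series=[
    [0.02,0,0.02,0,0,0,1],
    [0.06,0.004,0.02,0,0,0,1],
    [0.11,0.011,0.02,0,0,0,1],
    [0.16,0.021,0.02,0,0,0,1],
    [0.21,0.035,0.02,0,0,0,1],
  ],
)

```text
time: 5.92
tcp_pos: [0.4262, 0.2765, 0.2841]
orientation: [-1.57, 0.002, -1.699]
contact_force: [-2.6, 6.3, 4.8]
gripper_width: 0.0215
```

```bash
cat > st.py <<'E'
from h import *
o=sensors.get_obs();n=np.array([-.122,-.9925,0]);u=np.array([.9925,-.122,0])
p=o['tcp_pos'];f=o['contact_force']
print('n %.4f u %.4f z %.4f | Fn %.1f Fu %.1f Fz %.1f'%(n@p,u@p,p[2],n@f,u@f,f[2]),o['orientation'].round(3),'w %.4f t %.2f'%(o['gripper_width'],o['time']))
E
python3 st.py
```

```text
n -0.3265 u 0.3893 z 0.2841 | Fn -5.9 Fu -3.4 Fz 4.8 [-1.57   0.002 -1.699] w 0.0215 t 5.92
```

Call:
move_arm(
  series=[
    [0.045,0.012,-0.005,0,0,0,1],
    [0.089,0.028,-0.005,0,0,0,1],
    [0.132,0.049,-0.005,0,0,0,1],
    [0.173,0.072,-0.005,0,0,0,1],
    [0.213,0.098,-0.005,0,0,0,1],
  ],
)

```text
time: 6.55
tcp_pos: [0.4226, 0.2509, 0.2725]
orientation: [-1.57, 0.002, -1.7]
contact_force: [-2.6, 4.6, 7.8]
gripper_width: 0.0215
```

```bash
python3 st.py
```

```text
n -0.3006 u 0.3888 z 0.2725 | Fn -4.3 Fu -3.2 Fz 7.8 [-1.57   0.002 -1.7  ] w 0.0215 t 6.55
```

Call:
move_arm(
  series=[
    [0.042,0.022,-0.005,0,0,0,1],
    [0.079,0.052,-0.005,0,0,0,1],
    [0.114,0.085,-0.005,0,0,0,1],
    [0.147,0.119,-0.005,0,0,0,1],
    [0.178,0.154,-0.005,0,0,0,1],
  ],
)

```text
time: 7.18
tcp_pos: [0.4195, 0.2294, 0.2539]
orientation: [-1.57, 0.002, -1.7]
contact_force: [0.4, 1.1, 8.5]
gripper_width: 0.0217
```

```bash
python3 st.py
```

```text
n -0.2789 u 0.3884 z 0.2539 | Fn -1.1 Fu 0.2 Fz 8.5 [-1.57   0.002 -1.7  ] w 0.0217 t 7.17
```

Call:
move_arm(
  series=[
    [0.028,0.029,0,0,0,0,1],
    [0.052,0.06,0,0,0,0,1],
    [0.073,0.093,0,0,0,0,1],
    [0.091,0.128,0,0,0,0,1],
    [0.108,0.164,0,0,0,0,1],
  ],
)

```text
time: 7.8
tcp_pos: [0.4177, 0.2161, 0.2341]
orientation: [-1.57, 0.001, -1.7]
contact_force: [-1.7, -1.4, 9.6]
gripper_width: 0.0217
```

```bash
python3 st.py; python3 - <<'E'
import numpy as np
from scipy.optimize import least_squares
P=np.array([(-.3506,.2884),(-.3265,.2841),(-.3006,.2725),(-.2789,.2539)])
r=least_squares(lambda c:np.hypot(*(P-c).T)-.095,[-.35,.19]);c=r.x;print(c,r.fun*1000,[np.arctan2(*(p-c)) for p in P])
E
```

```text
n -0.2655 u 0.3882 z 0.2341 | Fn 1.6 Fu -1.5 Fz 9.6 [-1.57e+00  1.00e-03 -1.70e+00] w 0.0217 t 7.80
[-0.35222807  0.19303961] [ 0.37428305 -0.37480592 -0.24024988  0.29423887] [np.float64(0.017071118114111754), np.float64(0.27536111513797606), np.float64(0.576187778089737), np.float64(0.8780439061593673)]
```

Call:
move_arm(
  series=[
    [0.022,0.033,0,0,0,0,1],
    [0.036,0.067,0,0,0,0,1],
    [0.047,0.101,0,0,0,0,1],
    [0.056,0.135,0,0,0,0,1],
    [0.063,0.169,0,0,0,0,1],
  ],
)

```text
time: 8.43
tcp_pos: [0.4166, 0.2084, 0.2137]
orientation: [-1.57, 0.0, -1.7]
contact_force: [-2.6, -3.5, 8.7]
gripper_width: 0.0218
```

```bash
python3 st.py
```

```text
n -0.2576 u 0.3881 z 0.2137 | Fn 3.8 Fu -2.1 Fz 8.7 [-1.57  0.   -1.7 ] w 0.0218 t 8.43
```

Call:
move_arm(
  series=[
    [0.005,0.01,-0.003,0,0,0,1],
    [0.008,0.018,-0.003,0,0,0,1],
    [0.01,0.026,-0.003,0,0,0,1],
    [0.012,0.034,-0.003,0,0,0,1],
    [0.013,0.04,-0.003,0,0,0,1],
  ],
)

```text
time: 9.05
tcp_pos: [0.4164, 0.2073, 0.2091]
orientation: [-1.57, 0.001, -1.7]
contact_force: [0.9, -0.9, 6.4]
gripper_width: 0.0213
```

Call:
move_arm(
  series=[
    [0.001,0.003,0,0,0,0,1],
    [0.002,0.006,0,0,0,0,1],
    [0.003,0.009,0,0,0,0,1],
    [0.003,0.012,0,0,0,0,1],
    [0.003,0.015,0,0,0,0,1],
  ],
)

```text
time: 9.68
tcp_pos: [0.4163, 0.2069, 0.2073]
orientation: [-1.57, 0.001, -1.7]
contact_force: [-0.8, -2.7, 8.0]
gripper_width: 0.0219
```

Call:
move_arm(
  series=[
    [0.001,0.003,0,0,0,0,1],
    [0.002,0.006,0,0,0,0,1],
    [0.003,0.009,0,0,0,0,1],
    [0.003,0.012,0,0,0,0,1],
    [0.003,0.015,0,0,0,0,1],
  ],
)

```text
time: 10.3
tcp_pos: [0.4163, 0.2065, 0.2055]
orientation: [-1.57, 0.001, -1.7]
contact_force: [-0.4, -2.1, 7.6]
gripper_width: 0.0214
```

Call:
move_arm(
  series=[
    [0.001,0.003,0,0,0,0,1],
    [0.002,0.006,0,0,0,0,1],
    [0.002,0.009,0,0,0,0,1],
    [0.002,0.012,0,0,0,0,1],
    [0.002,0.015,0,0,0,0,1],
  ],
)

```text
time: 10.92
tcp_pos: [0.4163, 0.2062, 0.2037]
orientation: [-1.57, 0.001, -1.7]
contact_force: [-0.8, -1.9, 7.9]
gripper_width: 0.0217
```

Call:
move_arm(
  series=[
    [0,0.003,0,0,0,0,1],
    [0.001,0.006,0,0,0,0,1],
    [0.001,0.009,0,0,0,0,1],
    [0.001,0.012,0,0,0,0,1],
    [0.001,0.015,0,0,0,0,1],
  ],
)

```text
time: 11.55
tcp_pos: [0.4162, 0.206, 0.2018]
orientation: [-1.57, 0.001, -1.7]
contact_force: [-0.8, -3.4, 7.7]
gripper_width: 0.0214
```

Call:
move_arm(
  series=[
    [0.001,0.003,0,0,0,0,1],
    [0.002,0.006,0,0,0,0,1],
    [0.003,0.009,0,0,0,0,1],
    [0.003,0.012,0,0,0,0,1],
    [0.003,0.015,0,0,0,0,1],
  ],
)

```text
time: 12.18
tcp_pos: [0.4162, 0.2057, 0.2001]
orientation: [-1.57, 0.001, -1.7]
contact_force: [-0.6, -1.4, 8.3]
gripper_width: 0.0216
```

Call:
move_arm(
  series=[
    [0,0.003,0,0,0,0,1],
    [0,0.006,0,0,0,0,1],
    [0,0.009,0,0,0,0,1],
    [0,0.012,0,0,0,0,1],
    [0,0.015,0,0,0,0,1],
  ],
)

```text
time: 12.8
tcp_pos: [0.4162, 0.2056, 0.1982]
orientation: [-1.57, 0.001, -1.7]
contact_force: [0.1, -3.0, 7.4]
gripper_width: 0.0213
```

Call:
move_arm(
  series=[
    [0,0.003,0,0,0,0,1],
    [0,0.006,0,0,0,0,1],
    [0,0.009,0,0,0,0,1],
    [0,0.012,0,0,0,0,1],
    [0,0.015,0,0,0,0,1],
  ],
)

```text
time: 13.42
tcp_pos: [0.4161, 0.2054, 0.1964]
orientation: [-1.57, 0.0, -1.701]
contact_force: [-0.5, -4.3, 7.7]
gripper_width: 0.0217
```

Call:
move_arm(
  series=[
    [0.002,0.003,0,0,0,0,1],
    [0.003,0.006,0,0,0,0,1],
    [0.003,0.009,0,0,0,0,1],
    [0.003,0.012,0,0,0,0,1],
    [0.003,0.015,0,0,0,0,1],
  ],
)

```text
time: 14.05
tcp_pos: [0.4161, 0.2053, 0.1946]
orientation: [-1.57, 0.001, -1.7]
contact_force: [-0.9, -3.4, 8.4]
gripper_width: 0.022
```

Call:
move_arm(
  series=[
    [0,0.003,0,0,0,0,1],
    [0,0.006,0,0,0,0,1],
    [0,0.009,0,0,0,0,1],
    [0,0.012,0,0,0,0,1],
    [0,0.015,0,0,0,0,1],
  ],
)

```text
time: 14.68
tcp_pos: [0.4161, 0.2052, 0.1928]
orientation: [-1.57, 0.0, -1.7]
contact_force: [-0.4, -4.4, 7.8]
gripper_width: 0.0215
```

Call:
move_arm(
  series=[
    [0,0.003,0,0,0,0,1],
    [0,0.006,0,0,0,0,1],
    [0,0.009,0,0,0,0,1],
    [0,0.012,0,0,0,0,1],
    [0,0.015,0,0,0,0,1],
  ],
)

```text
time: 15.3
tcp_pos: [0.4161, 0.2051, 0.191]
orientation: [-1.57, 0.0, -1.701]
contact_force: [-0.2, -3.6, 7.5]
gripper_width: 0.0214
```

Call:
move_arm(
  series=[
    [0,0.003,0,0,0,0,1],
    [0,0.006,0,0,0,0,1],
    [0,0.009,0,0,0,0,1],
    [0,0.012,0,0,0,0,1],
    [0,0.015,0,0,0,0,1],
  ],
)

```text
time: 15.92
tcp_pos: [0.4161, 0.2051, 0.1892]
orientation: [-1.57, 0.0, -1.701]
contact_force: [-0.3, -4.2, 7.8]
gripper_width: 0.0219
```

```bash
python3 - <<'E'
from h import *
o=sensors.get_obs()
s=snap('scene','s3');t=snap('top','t3')
p=o['tcp_pos'];print('scene',proj('scene',p),proj('scene',p+[0,0,.02]),'top',proj('top',p+[0,0,.02]))
crop(s,320,110,400,220,5,'s1c');crop(t,130,180,210,290,5,'t1c')
c=np.hstack([cv2.imread('pics/s1c.png'),cv2.imread('pics/t1c.png')])[:, :800];cv2.imwrite('pics/ab3.png',c);print(c.shape)
E
```

```text
scene [332.17983072 173.20997451] [332.78281133 168.27026477] top [190.78630181 258.1968391 ]
(550, 800, 3)
```

View pics/ab3.png

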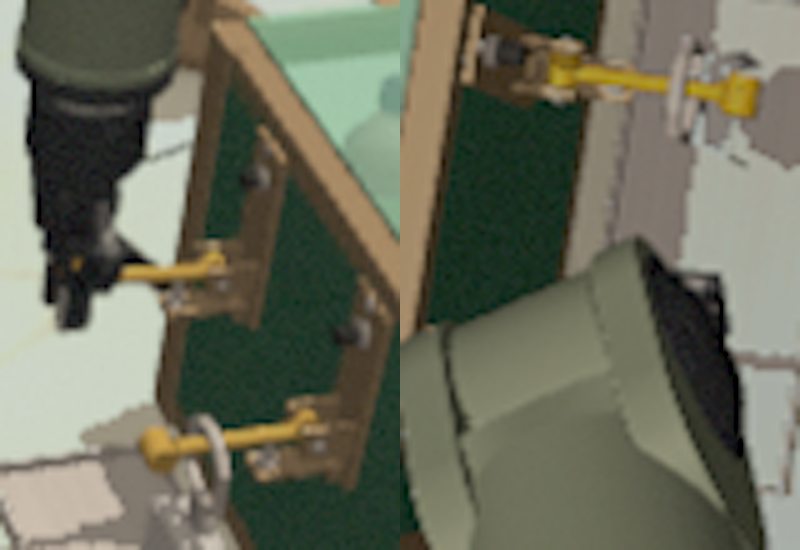

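```bash
python3 - <<'E'
from h import *
n=np.array([-.122,-.9925,0]);u=np.array([.9925,-.122,0])
def onplane(p,c,im='scene'):
    o,d=ray(im,p);X=o+d*(c-u@o)/(u@d);return np.array([n@X,X[2]])
for nm,c,pts in(('B',.3885,[(215,262),(200,266),(160,271),(125,273),(78,266)]),('A',.5485,[(310,420),(295,427),(235,437),(155,448)])):
    for p in pts: print(nm,onplane((p[0]/5+320,p[1]/5+110),c).round(4))
# centroid-of-rod columns B
s=np.load('pics/s3.npy');m=cv2.cvtColor(s,cv2.COLOR_RGB2HSV)
m=((m[...,0]>14)&(m[...,0]<34)&(m[...,1]>130)&(m[...,2]>50))
for nm,c,(x0,x1,y0,y1) in(('B',.3885,(344,360,158,170)),('A',.5485,(366,380,190,202))):
    q=[]
    for x in range(x0,x1):
        ys=np.where(m[y0:y1,x])[0]
        if len(ys)>1:q.append(onplane((x,ys.mean()+y0),c))
    q=np.array(q);k=np.polyfit(q[:,0],q[:,1],1);print(nm,len(q),'slope',k[0],'theta',np.pi/2-np.arctan(k[0]),q[[0,-1]].round(4))
E
```

```text
B [-0.356   0.2163]
B [-0.346   0.2147]
B [-0.3185  0.2152]
B [-0.2945  0.2176]
B [-0.2616  0.2286]
A [-0.3534  0.2165]
A [-0.3445  0.2127]
A [-0.3063  0.2121]
A [-0.2556  0.2132]
B 16 slope 0.10769517374210566 theta 1.4635146379558757 [[-0.291   0.2186]
 [-0.3422  0.2167]]
A 14 slope 0.015122273835950707 theta 1.5556752055372907 [[-0.3031  0.2123]
 [-0.3441  0.2147]]
```

The pads slipped along knob B: in the scene view the knob sits near (335.6,163), about 39 mm above the fingertips. The hook is at about 1.45 rad. I'll regrip higher and tighter, then feel for the stop again.

Call:
move_arm(
  series=[
    [0,0,0,0,0,0,0],
    [0,0,0,0,0,0,0],
    [0,0,0,0,0,0,0],
    [0,-0.07,0,0,0,0,0],
    [0,-0.15,0,0,0,0,0],
  ],
)

```text
time: 16.65
tcp_pos: [0.4157, 0.2053, 0.2074]
orientation: [-1.571, -0.0, -1.7]
contact_force: [-0.5, 0.2, 0.9]
gripper_width: 0.0427
```

```bash
python3 st.py
```

```text
n -0.2545 u 0.3875 z 0.2074 | Fn -0.2 Fu -0.5 Fz 0.9 [-1.571 -0.    -1.7  ] w 0.0427 t 16.65
```

Call:
move_arm(
  series=[
    [0,0,0,0,0,0,0.5],
    [0,0,0,0,0,0,1],
    [0,0,0,0,0,0,1],
    [0,0,0,0,0,0,1],
    [0,0,0,0,0,0,1],
  ],
  squeeze=60,
)

```text
time: 17.27
tcp_pos: [0.4161, 0.2055, 0.207]
orientation: [-1.57, 0.001, -1.7]
contact_force: [1.9, -0.2, 7.9]
gripper_width: 0.0202
```

```bash
python3 st.py
```

```text
n -0.2547 u 0.3879 z 0.2070 | Fn 0.0 Fu 1.9 Fz 7.9 [-1.57e+00  1.00e-03 -1.70e+00] w 0.0202 t 17.27
```

Call:
move_arm(
  series=[
    [0,0.003,0,0,0,0,1],
    [0,0.006,0,0,0,0,1],
    [0,0.008,0,0,0,0,1],
    [0,0.01,0,0,0,0,1],
    [0,0.01,0,0,0,0,1],
  ],
)

```text
time: 17.9
tcp_pos: [0.4161, 0.2054, 0.2059]
orientation: [-1.57, 0.001, -1.7]
contact_force: [0.1, -2.3, 11.6]
gripper_width: 0.0206
```

```bash
python3 st.py
```

```text
n -0.2546 u 0.3879 z 0.2059 | Fn 2.3 Fu 0.4 Fz 11.6 [-1.57e+00  1.00e-03 -1.70e+00] w 0.0206 t 17.90
```

Call:
move_arm(
  series=[
    [0,0.002,0,0,0,0,1],
    [0,0.004,0,0,0,0,1],
    [0,0.006,0,0,0,0,1],
    [0,0.008,0,0,0,0,1],
    [0,0.008,0,0,0,0,1],
  ],
)

```text
time: 18.52
tcp_pos: [0.4161, 0.2053, 0.205]
orientation: [-1.57, 0.001, -1.7]
contact_force: [-1.6, -2.6, 14.5]
gripper_width: 0.0205
```

```bash
python3 st.py; python3 - <<'E'
from h import *
n=np.array([-.122,-.9925,0]);u=np.array([.9925,-.122,0])
s=snap('scene','s4')
def onplane(p,c,im='scene'):
    o,d=ray(im,p);X=o+d*(c-u@o)/(u@d);return np.array([n@X,X[2]])
m=cv2.cvtColor(s,cv2.COLOR_RGB2HSV)
m=((m[...,0]>14)&(m[...,0]<34)&(m[...,1]>130)&(m[...,2]>50))
for nm,c,(x0,x1,y0,y1) in(('B',.3885,(344,360,158,170)),('A',.5485,(366,380,190,202))):
    q=[]
    for x in range(x0,x1):
        ys=np.where(m[y0:y1,x])[0]
        if len(ys)>1:q.append(onplane((x,ys.mean()+y0),c))
    q=np.array(q);k=np.polyfit(q[:,0],q[:,1],1);print(nm,len(q),'theta',np.pi/2-np.arctan(k[0]),'z at n-.257',np.polyval(k,-.257),'at -.3',np.polyval(k,-.3))
crop(s,320,130,400,220,8,'s4c')
E
```

```text
n -0.2546 u 0.3879 z 0.2050 | Fn 2.8 Fu -1.3 Fz 14.5 [-1.57e+00  1.00e-03 -1.70e+00] w 0.0205 t 18.52
B 16 theta 1.4544066771042055 z at n-.257 0.22183554060743596 at -.3 0.21680806348463671
A 14 theta 1.5496911582443416 z at n-.257 0.21371671579549706 at -.3 0.21280905877849568
```

View pics/s4c.png

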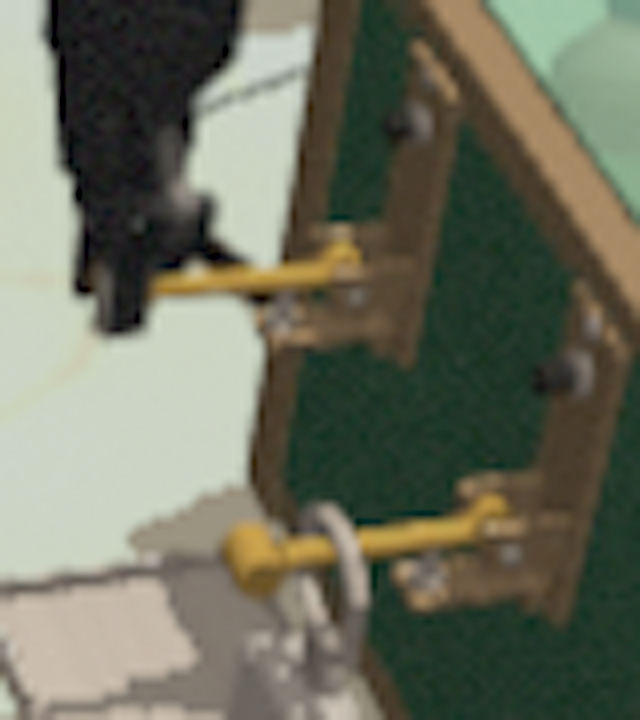

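```bash
python3 - <<'E'
from h import *
n=np.array([-.122,-.9925,0]);u=np.array([.9925,-.122,0])
t=np.load('pics/t3.npy')
crop(t,150,175,220,235,10,'t4c')
for px in ((186,197),(185,197),(187,198)):
    X=plane('top',px,.222);print(px,n@X,u@X)
for px in ((361,194),):
    o,d=ray('scene',px);X=o+d*(.5485-u@o)/(u@d);print('scene arch',n@X,X[2])
E
```

```text
(186, 197) -0.2858001160090137 0.5458055949300067
(185, 197) -0.28840432004308797 0.5454858194651044
(187, 198) -0.2828476661023145 0.5435115192276525
scene arch -0.28475072800437073 0.22947951917956133
```

View pics/t4c.png

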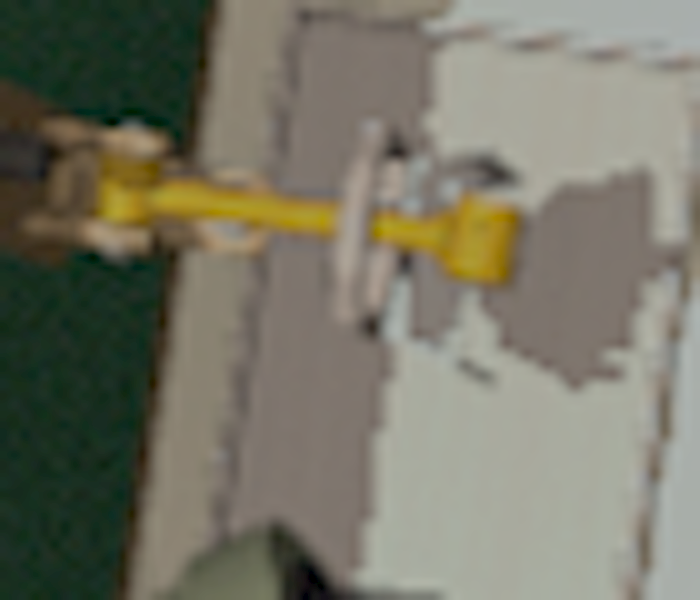

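Call:
move_arm(
  series=[
    [0,0,0,0,0,0,0.3],
    [0,0,0,0,0,0,-0.2],
    [0,0,0,0,0,0,-0.2],
    [0,-0.1,0,0,0,0,-0.4],
    [0,-0.35,0,0,0,0,-1],
  ],
)

```text
time: 19.2
tcp_pos: [0.4152, 0.205, 0.247]
orientation: [-1.572, -0.002, -1.7]
contact_force: [-0.6, 0.4, 0.1]
gripper_width: 0.0761
```

Call:
move_arm(
  series=[
    [0,-0.2,0.1,0,0,0,-1],
    [0,-0.3,0.3,0,0,0,-1],
    [0,-0.3,0.6,0,0,0,-1],
    [0,-0.3,0.9,0,0,0,-1],
    [0,-0.3,1,0,0,0,-1],
  ],
)

```text
time: 19.82
tcp_pos: [0.536, 0.1892, 0.283]
orientation: [-1.57, -0.0, -1.701]
contact_force: [-1.1, -0.2, -1.1]
gripper_width: 0.0853
```

Call:
move_arm(
  series=[
    [-0.1,0,0.2,0,0,0,-1],
    [-0.2,0,0.33,0,0,0,-1],
    [-0.27,0,0.33,0,0,0,-1],
    [-0.27,0,0.33,0,0,0,-1],
    [-0.27,0,0.33,0,0,0,-1],
  ],
)

```text
time: 20.45
tcp_pos: [0.5774, 0.2167, 0.2829]
orientation: [-1.571, 0.0, -1.7]
contact_force: [0.3, -0.2, -0.6]
gripper_width: 0.0851
```

```bash
python3 st.py; python3 - <<'E'
from h import *
s=snap('scene','s5');t=snap('top','t5')
crop(s,320,110,420,220,5,'s1c');crop(t,140,170,200,280,5,'t1c')
c=np.hstack([cv2.imread('pics/s1c.png'),cv2.imread('pics/t1c.png')])[:, :800];cv2.imwrite('pics/ab5.png',c);print(c.shape)
E
```

```text
n -0.2855 u 0.5467 z 0.2829 | Fn 0.2 Fu 0.3 Fz -0.6 [-1.571  0.    -1.7  ] w 0.0851 t 20.45
(550, 800, 3)
```

View pics/ab5.png

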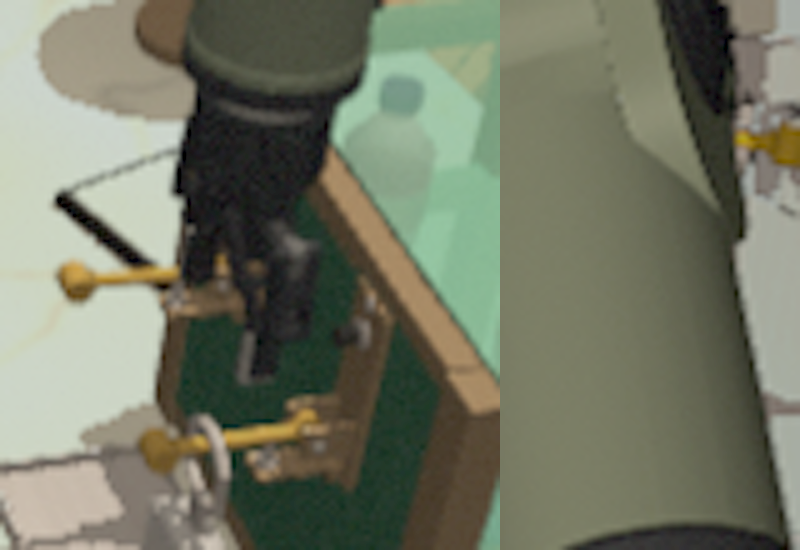

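Call:
move_arm(
  series=[
    [0,0.15,0,0,0,0,-1],
    [0,0.35,0,0,0,0,-1],
    [0,0.6,0,0,0,0,-1],
    [0,0.8,0,0,0,0,-1],
    [0,0.94,0,0,0,0,-1],
  ],
)

```text
time: 21.18
tcp_pos: [0.5777, 0.2166, 0.1689]
orientation: [-1.571, -0.0, -1.7]
contact_force: [0.0, -0.2, -1.5]
gripper_width: 0.0855
```

```bash
python3 st.py; python3 - <<'E'
from h import *
o=sensors.get_obs();p=o['tcp_pos'];u=np.array([.9925,-.122,0])
s=snap('scene','s6');t=snap('top','t6')
for d in(-.0425,0,.0425):print(proj('scene',p+u*d+[0,0,.013]).round(1))
crop(s,330,140,410,230,8,'s6c')
E
```

```text
n -0.2855 u 0.5470 z 0.1689 | Fn 0.2 Fu 0.1 Fz -1.5 [-1.571 -0.    -1.7  ] w 0.0855 t 21.18
[353.9 196.6]
[358.9 205.7]
[364.1 215.1]
```

View pics/s6c.png

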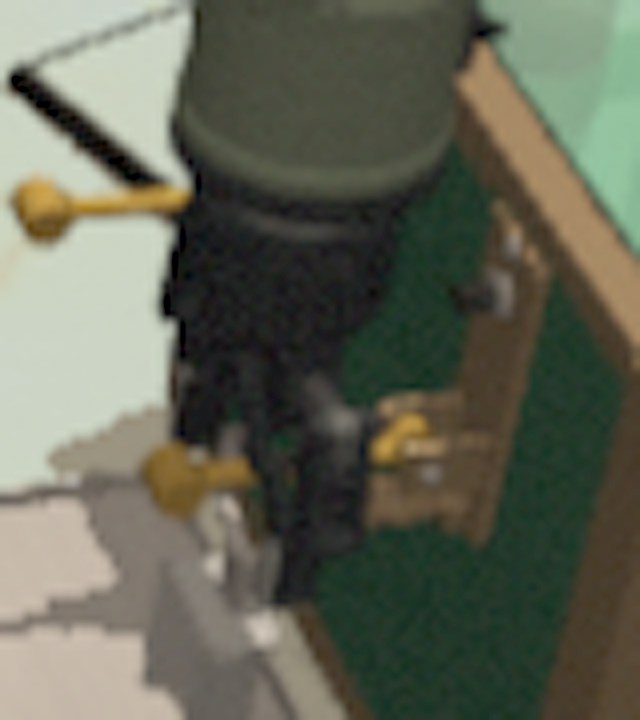

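```bash
python3 - <<'E'
from h import *
n=np.array([-.122,-.9925,0]);u=np.array([.9925,-.122,0])
for nn in(-.286,-.292):
  for uu in(.523,.571):
    print(nn,uu,[proj('scene',n*nn+u*uu+[0,0,z]).round(1).tolist() for z in(.21,.195,.178)])
  print('arch',proj('scene',n*nn+u*.547+[0,0,.222]),proj('top',n*nn+u*.547+[0,0,.222]))
s=np.load('pics/s4.npy');crop(s,345,180,385,225,16,'s7c')
a=cv2.imread('pics/s7c.png')
for k in range(0,40,5):cv2.putText(a,str(345+k),(k*16,10),0,.4,(0,0,255));cv2.putText(a,str(180+k),(0,k*16+4),0,.4,(0,0,255))
cv2.imwrite('pics/s7c.png',a[:600])
E
```

```text
-0.286 0.523 [[357.4, 193.5], [356.7, 197.2], [356.0, 201.5]]
-0.286 0.571 [[363.3, 203.8], [362.6, 207.6], [361.8, 211.9]]
arch [360.85623231 195.53502557] [185.98945577 196.55432395]
-0.292 0.523 [[359.3, 193.2], [358.6, 197.0], [357.9, 201.2]]
-0.292 0.571 [[365.2, 203.5], [364.5, 207.3], [363.7, 211.6]]
arch [362.76053703 195.24237784] [183.72288903 196.27706082]
```

View pics/s7c.png

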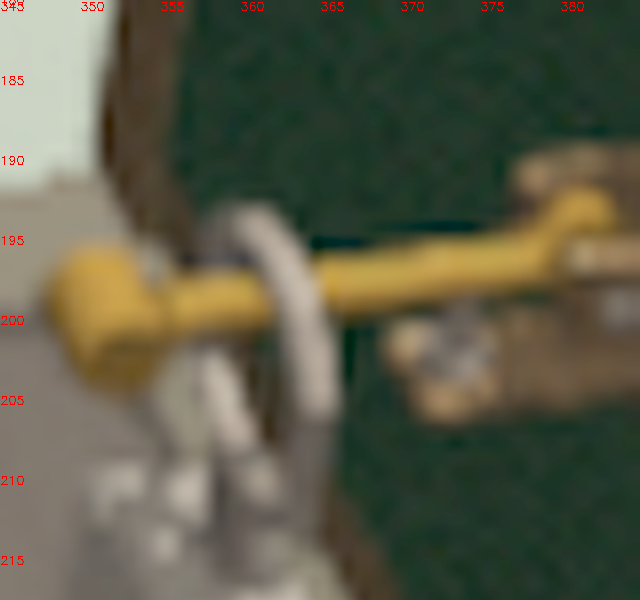

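Call:
move_arm(
  series=[
    [-0.02,0,0,0,0,0,-0.7],
    [-0.02,0,0,0,0,0,-0.5],
    [-0.02,0,0,0,0,0,-0.4],
    [-0.02,0,0,0,0,0,-0.3],
    [-0.02,0,0,0,0,0,-0.2],
  ],
  squeeze=40,
)

```text
time: 21.9
tcp_pos: [0.5786, 0.2193, 0.1701]
orientation: [-1.57, 0.0, -1.7]
contact_force: [1.2, -1.2, 4.4]
gripper_width: 0.0551
```

Call:
move_arm(
  series=[
    [0,0,0,0,0,0,-0.1],
    [0,0,0,0,0,0,0],
    [0,0,0,0,0,0,0],
    [0,0,0,0,0,0,0],
    [0,0,0,0,0,0,0],
  ],
)

```text
time: 22.52
tcp_pos: [0.5786, 0.2193, 0.1699]
orientation: [-1.57, 0.0, -1.7]
contact_force: [1.2, -0.0, 4.7]
gripper_width: 0.055
```

```bash
python3 st.py; python3 - <<'E'
from h import *
s=snap('scene','s8')
crop(s,330,140,410,230,8,'s8c')
E
```

```text
n -0.2883 u 0.5475 z 0.1699 | Fn -0.1 Fu 1.2 Fz 4.7 [-1.57  0.   -1.7 ] w 0.0550 t 22.52
```

View pics/s8c.png

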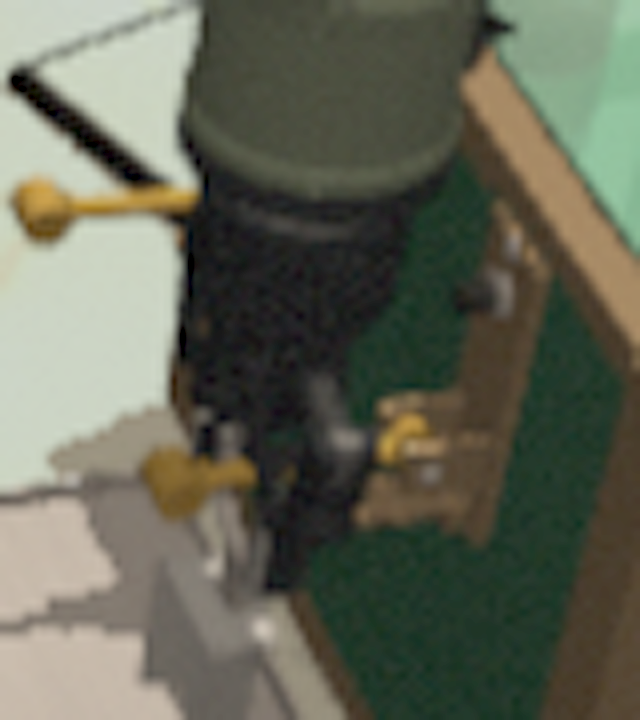

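Call:
move_arm(
  series=[
    [0,-0.02,0,0,0,0,0],
    [0,-0.05,0,0,0,0,0],
    [0,-0.08,0,0,0,0,0],
    [0,-0.11,0,0,0,0,0],
    [0,-0.13,0,0,0,0,0],
  ],
)

```text
time: 23.2
tcp_pos: [0.5784, 0.2193, 0.1856]
orientation: [-1.571, 0.0, -1.7]
contact_force: [0.8, -0.9, -2.6]
gripper_width: 0.0547
```

```bash
python3 st.py; python3 - <<'E'
from h import *
s=snap('scene','s9')
crop(s,330,140,410,230,8,'s9c')
E
```

```text
n -0.2882 u 0.5473 z 0.1856 | Fn 0.8 Fu 0.9 Fz -2.6 [-1.571  0.    -1.7  ] w 0.0547 t 23.20
```

View pics/s9c.png

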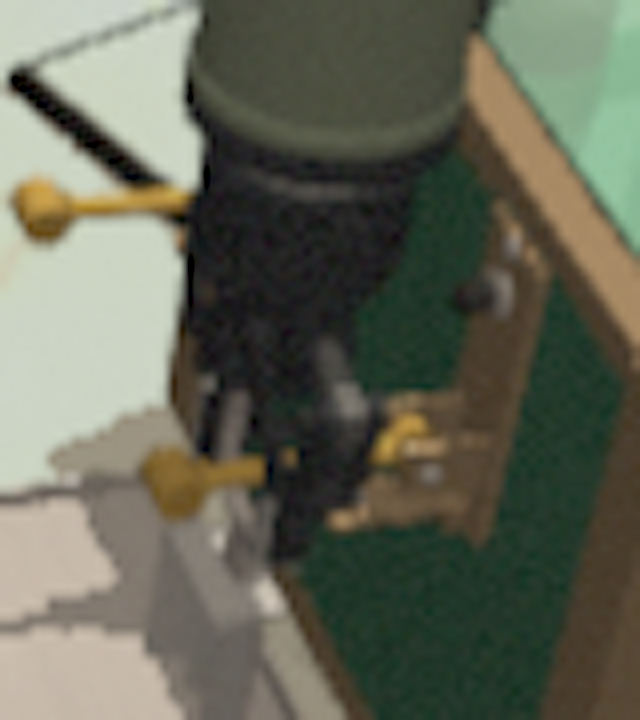

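Call:
move_arm(
  series=[
    [0.03,0,0,0,0,0,0],
    [0.08,0,0,0,0,0,0],
    [0.14,0,0,0,0,0,0],
    [0.2,0,0,0,0,0,0],
    [0.25,0,0,0,0,0,0],
  ],
)

```text
time: 23.88
tcp_pos: [0.5745, 0.1888, 0.1854]
orientation: [-1.571, -0.0, -1.7]
contact_force: [-0.7, 0.6, -1.9]
gripper_width: 0.0549
```

```bash
python3 st.py
```

```text
n -0.2575 u 0.5471 z 0.1854 | Fn -0.5 Fu -0.8 Fz -1.9 [-1.571 -0.    -1.7  ] w 0.0549 t 23.88
```

Call:
move_arm(
  series=[
    [0.05,0,0,0,0,0,0],
    [0.12,0,0,0,0,0,0],
    [0.2,0,0,0,0,0,0],
    [0.3,0,0,0,0,0,0],
    [0.4,0,0,0,0,0,0],
  ],
)

```text
time: 24.5
tcp_pos: [0.5682, 0.1409, 0.1854]
orientation: [-1.571, -0.0, -1.7]
contact_force: [0.4, -0.2, -2.4]
gripper_width: 0.055
```

```bash
python3 st.py; python3 - <<'E'
from h import *
s=snap('scene','s10');t=snap('top','t10')
crop(s,290,130,400,250,5,'s1c');crop(t,130,170,240,290,5,'t1c')
c=np.hstack([cv2.imread('pics/s1c.png'),cv2.imread('pics/t1c.png')]);c=cv2.resize(c,(796,434));cv2.imwrite('pics/ab10.png',c)
E
```

```text
n -0.2092 u 0.5467 z 0.1854 | Fn 0.2 Fu 0.4 Fz -2.4 [-1.571 -0.    -1.7  ] w 0.0550 t 24.50
```

View pics/ab10.png

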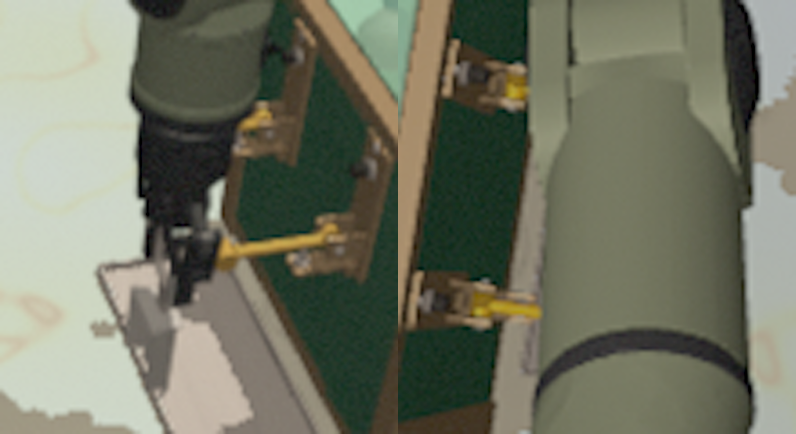

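Call:
move_arm(
  series=[
    [0,-0.01,-0.05,0,0,0,0],
    [0,-0.03,-0.2,0,0,0,0],
    [0,-0.05,-0.4,0,0,0,0],
    [0,-0.07,-0.6,0,0,0,0],
    [0,-0.07,-0.75,0,0,0,0],
  ],
)

```text
time: 25.22
tcp_pos: [0.4779, 0.1543, 0.194]
orientation: [-1.571, 0.001, -1.699]
contact_force: [0.9, 0.9, -1.5]
gripper_width: 0.0546
```

Call:
move_arm(
  series=[
    [0,0,-0.15,0,0,0,0],
    [0,0,-0.3,0,0,0,0],
    [0,0,-0.45,0,0,0,0],
    [0,0,-0.54,0,0,0,0],
    [0,0,-0.57,0,0,0,0],
  ],
)

```text
time: 25.85
tcp_pos: [0.4108, 0.1626, 0.1939]
orientation: [-1.571, 0.0, -1.699]
contact_force: [0.6, 0.1, -2.2]
gripper_width: 0.0547
```

```bash
python3 st.py; python3 - <<'E'
from h import *
s=snap('scene','s11')
crop(s,290,110,400,220,7,'s11c');c=cv2.imread('pics/s11c.png');c=cv2.resize(c,(600,600));cv2.imwrite('pics/s11c.png',c)
E
```

```text
n -0.2115 u 0.3879 z 0.1939 | Fn -0.1 Fu 0.6 Fz -2.2 [-1.571  0.    -1.699] w 0.0547 t 25.85
```

View pics/s11c.png

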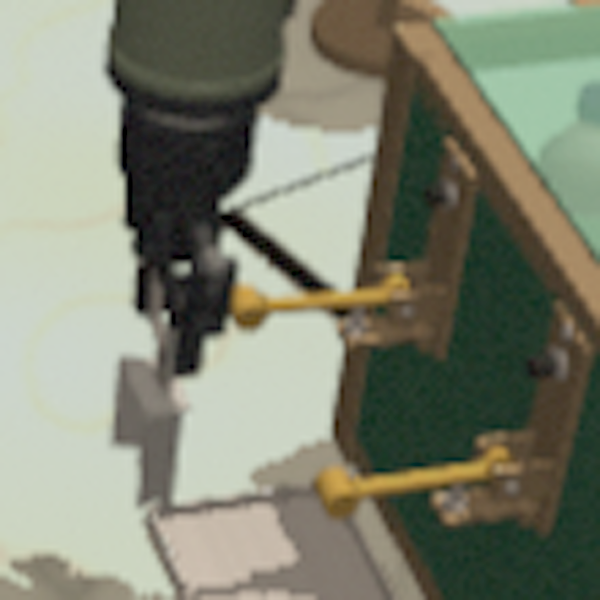

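```bash
python3 - <<'E'
from h import *
n=np.array([-.122,-.9925,0]);u=np.array([.9925,-.122,0])
s=np.load('pics/s11.npy')
def onplane(p,c,im='scene'):
    o,d=ray(im,p);X=o+d*(c-u@o)/(u@d);return np.array([n@X,X[2]])
print('kB',onplane((335.3,165.9),.3885),'kA',onplane((351.8,199.8),.5485))
m=cv2.cvtColor(s,cv2.COLOR_RGB2HSV)
m=((m[...,0]>14)&(m[...,0]<34)&(m[...,1]>130)&(m[...,2]>50))
for nm,c,(x0,x1,y0,y1) in(('B',.3885,(341,360,156,172)),('A',.5485,(358,378,188,204))):
    q=[]
    for x in range(x0,x1):
        ys=np.where(m[y0:y1,x])[0]
        if len(ys)>1:q.append(onplane((x,ys.mean()+y0),c))
    q=np.array(q);k=np.polyfit(q[:,0],q[:,1],1);print(nm,len(q),'theta',np.pi/2-np.arctan(k[0]),'z at -.257',np.polyval(k,-.257),'at -.288',np.polyval(k,-.288))
E
```

```text
kB [-0.26172371  0.21786901] kA [-0.25832415  0.21192131]
B 19 theta 1.4120486645388468 z at -.257 0.2224723313249724 at -.288 0.21750939355067758
A 20 theta 1.4766495146620022 z at -.257 0.2161804846601529 at -.288 0.21325327982325967
```

Call:
move_arm(
  series=[
    [-0.02,0.01,0,0,0,0,0],
    [-0.08,0.02,0,0,0,0,0],
    [-0.15,0.02,0,0,0,0,0],
    [-0.22,0.02,0,0,0,0,0],
    [-0.27,0.02,0,0,0,0,0],
  ],
)

```text
time: 26.52
tcp_pos: [0.4155, 0.1952, 0.1913]
orientation: [-1.571, -0.0, -1.699]
contact_force: [0.1, -0.4, -2.1]
gripper_width: 0.0548
```

```bash
python3 st.py; python3 - <<'E'
from h import *
s=snap('scene','s12')
crop(s,300,120,380,210,6,'s12c')
E
```

```text
n -0.2444 u 0.3886 z 0.1913 | Fn 0.4 Fu 0.1 Fz -2.1 [-1.571 -0.    -1.699] w 0.0548 t 26.52
```

View pics/s12c.png

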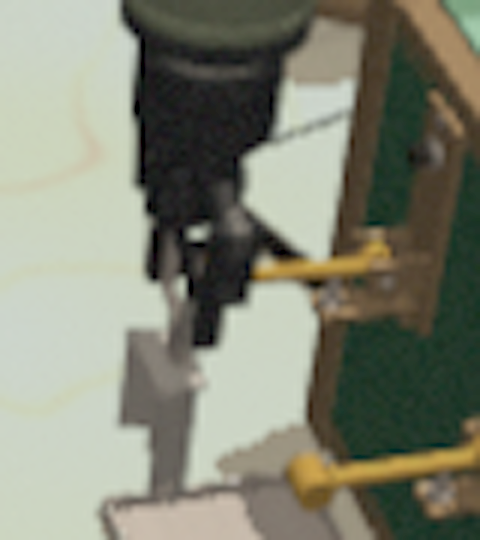

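Force stays at about the scoop's own weight and the knob is inside the window, so I'll keep moving in.

Call:
move_arm(
  series=[
    [-0.06,0,0,0,0,0,0],
    [-0.12,0,0,0,0,0,0],
    [-0.2,0,0,0,0,0,0],
    [-0.28,0,0,0,0,0,0],
    [-0.35,0,0,0,0,0,0],
  ],
)

```text
time: 27.2
tcp_pos: [0.4209, 0.2369, 0.1913]
orientation: [-1.571, -0.0, -1.7]
contact_force: [0.4, -0.4, -2.7]
gripper_width: 0.0547
```

```bash
python3 st.py; python3 - <<'E'
from h import *
s=snap('scene','s13')
crop(s,300,120,380,210,6,'s13c')
E
```

```text
n -0.2864 u 0.3888 z 0.1913 | Fn 0.3 Fu 0.5 Fz -2.7 [-1.571 -0.    -1.7  ] w 0.0547 t 27.20
```

View pics/s13c.png

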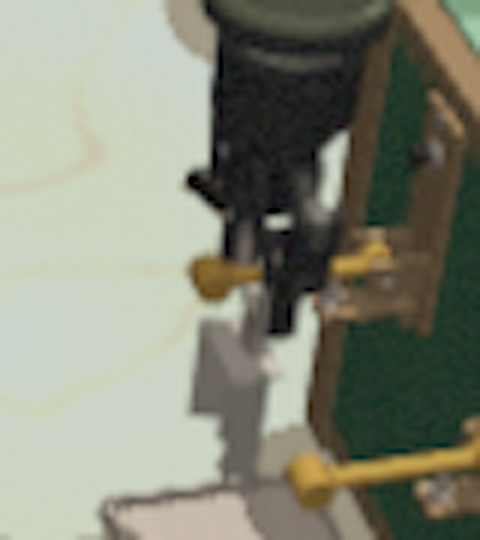

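Call:
move_arm(
  series=[
    [0,0.02,0,0,0,0,0],
    [0,0.04,0,0,0,0,0],
    [0,0.06,0,0,0,0,0],
    [0,0.08,0,0,0,0,0],
    [0,0.09,0,0,0,0,0],
  ],
)

```text
time: 27.88
tcp_pos: [0.4208, 0.236, 0.1804]
orientation: [-1.571, -0.0, -1.7]
contact_force: [-0.1, 0.7, -3.3]
gripper_width: 0.0551
```

Call:
move_arm(
  series=[
    [0,0.003,0,0,0,0,0],
    [0,0.006,0,0,0,0,0],
    [0,0.009,0,0,0,0,0],
    [0,0.012,0,0,0,0,0],
    [0,0.015,0,0,0,0,0],
  ],
)

```text
time: 28.5
tcp_pos: [0.4208, 0.2361, 0.1787]
orientation: [-1.571, 0.0, -1.7]
contact_force: [0.0, -0.7, -1.2]
gripper_width: 0.0548
```

Call:
move_arm(
  series=[
    [0,0.002,0,0,0,0,0],
    [0,0.004,0,0,0,0,0],
    [0,0.006,0,0,0,0,0],
    [0,0.008,0,0,0,0,0],
    [0,0.008,0,0,0,0,0],
  ],
)

```text
time: 29.12
tcp_pos: [0.4208, 0.2361, 0.1777]
orientation: [-1.571, -0.0, -1.7]
contact_force: [1.1, -0.5, -1.7]
gripper_width: 0.0547
```

Call:
move_arm(
  series=[
    [0,0.003,0,0,0,0,0],
    [0,0.006,0,0,0,0,0],
    [0,0.009,0,0,0,0,0],
    [0,0.012,0,0,0,0,0],
    [0,0.012,0,0,0,0,0],
  ],
)

```text
time: 29.75
tcp_pos: [0.4208, 0.2361, 0.1763]
orientation: [-1.571, -0.0, -1.7]
contact_force: [0.1, 0.4, -2.2]
gripper_width: 0.0548
```

Call:
move_arm(
  series=[
    [0,0.003,0,0,0,0,0],
    [0,0.006,0,0,0,0,0],
    [0,0.009,0,0,0,0,0],
    [0,0.012,0,0,0,0,0],
    [0,0.012,0,0,0,0,0],
  ],
)

```text
time: 30.38
tcp_pos: [0.4208, 0.2361, 0.1749]
orientation: [-1.571, -0.0, -1.7]
contact_force: [-0.7, 0.5, -1.6]
gripper_width: 0.055
```

Call:
move_arm(
  series=[
    [0,0.003,0,0,0,0,0],
    [0,0.006,0,0,0,0,0],
    [0,0.009,0,0,0,0,0],
    [0,0.012,0,0,0,0,0],
    [0,0.012,0,0,0,0,0],
  ],
)

```text
time: 31.0
tcp_pos: [0.421, 0.2362, 0.174]
orientation: [-1.57, 0.001, -1.7]
contact_force: [-2.6, -2.0, 13.3]
gripper_width: 0.0551
```

Call:
move_arm(
  series=[
    [0,-0.003,0,0,0,0,0],
    [0,-0.006,0,0,0,0,0],
    [0,-0.006,0,0,0,0,-0.4],
    [0,-0.006,0,0,0,0,-0.7],
    [0,-0.006,0,0,0,0,-1],
  ],
)

```text
time: 31.62
tcp_pos: [0.4208, 0.2361, 0.1741]
orientation: [-1.571, -0.0, -1.7]
contact_force: [-0.2, -0.2, 0.1]
gripper_width: 0.0851
```

```bash
python3 st.py; python3 - <<'E'
from h import *
s=snap('scene','s14')
crop(s,300,120,380,210,6,'s14c')
E
```

```text
n -0.2857 u 0.3889 z 0.1741 | Fn 0.2 Fu -0.2 Fz 0.1 [-1.571 -0.    -1.7  ] w 0.0851 t 31.62
```

View pics/s14c.png

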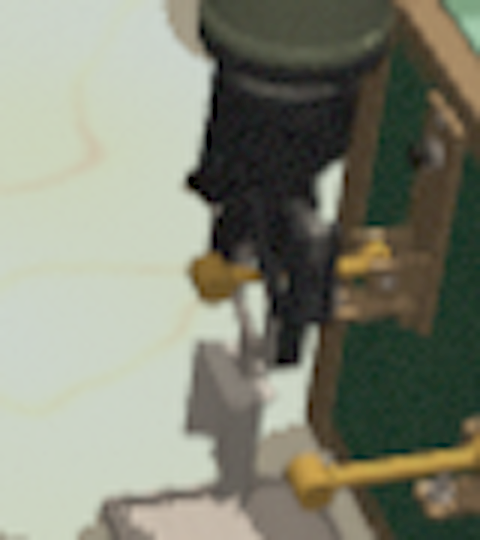

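Call:
move_arm(
  series=[
    [0,-0.1,0,0,0,0,-1],
    [0,-0.3,0,0,0,0,-1],
    [0,-0.5,0,0,0,0,-1],
    [0,-0.75,0,0,0,0,-1],
    [0,-0.9,0,0,0,0,-1],
  ],
)

```text
time: 32.3
tcp_pos: [0.4211, 0.2361, 0.2843]
orientation: [-1.57, 0.001, -1.7]
contact_force: [0.6, 0.3, -0.4]
gripper_width: 0.0855
```

Call:
move_arm(
  series=[
    [0,0,0.2,0,0,0,-1],
    [0,0,0.4,0,0,0,-1],
    [0.1,0,0.6,0,0,0,-1],
    [0.2,0,0.8,0,0,0,-1],
    [0.23,0,1,0,0,0,-1],
  ],
)

```text
time: 32.92
tcp_pos: [0.537, 0.1924, 0.2831]
orientation: [-1.57, 0.0, -1.701]
contact_force: [-0.2, -0.4, 0.1]
gripper_width: 0.0856
```

Call:
move_arm(
  series=[
    [0,0,0.2,0,0,0,-1],
    [0,0.1,0.32,0,0,0,-1],
    [0,0.3,0.32,0,0,0,-1],
    [0,0.5,0.32,0,0,0,-1],
    [0,0.74,0.32,0,0,0,-1],
  ],
)

```text
time: 33.55
tcp_pos: [0.5741, 0.1885, 0.1925]
orientation: [-1.571, 0.0, -1.7]
contact_force: [0.4, 1.3, -0.5]
gripper_width: 0.0854
```

```bash
python3 st.py; python3 - <<'E'
from h import *
s=snap('scene','s15')
o=sensors.get_obs();p=o['tcp_pos'];u=np.array([.9925,-.122,0])
for d in(-.0425,0,.0425):print(proj('scene',p+u*d+[0,0,.013]).round(1))
crop(s,300,120,400,220,6,'s15c')
E
```

```text
n -0.2571 u 0.5467 z 0.1925 | Fn -1.3 Fu 0.3 Fz -0.5 [-1.571  0.    -1.7  ] w 0.0854 t 33.55
[345.5 192.7]
[350.4 201.7]
[355.5 211.2]
```

View pics/s15c.png

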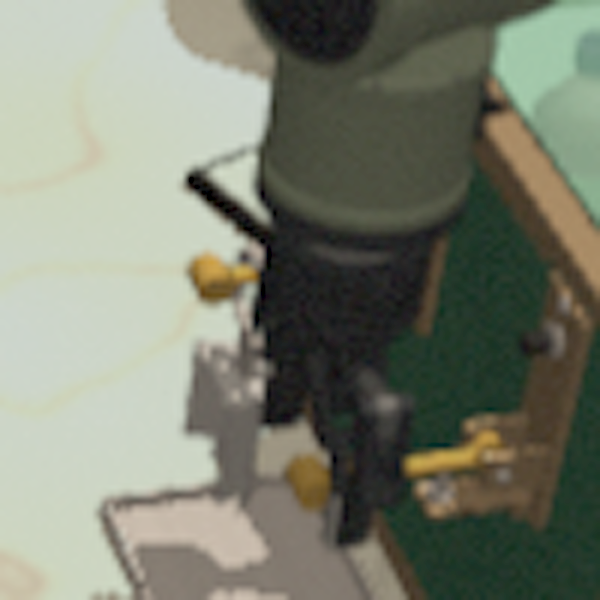

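Call:
move_arm(
  series=[
    [0,0,0.01,0,0,0,-0.3],
    [0,0,0.01,0,0,0,0.2],
    [0,0,0.01,0,0,0,0.4],
    [0,0,0.01,0,0,0,0.6],
    [0,0,0.01,0,0,0,1],
  ],
  squeeze=60,
)

```text
time: 34.22
tcp_pos: [0.5754, 0.1884, 0.194]
orientation: [-1.571, 0.001, -1.7]
contact_force: [-4.0, -0.4, 6.1]
gripper_width: 0.0212
```

```bash
python3 st.py;  python3 - <<'E'
import numpy as np
for a,b in((1.52,1.25),(1.25,1.0),(1.0,.7),(.7,.4),(.4,.15)):
    print([( round(95*(np.sin(t)-np.sin(a))/120,3), round(-95*(np.cos(t)-np.cos(a))/120,3)) for t in np.linspace(a,b,6)[1:]])
E
```

```text
n -0.2571 u 0.5481 z 0.1940 | Fn 0.8 Fu -3.9 Fz 6.1 [-1.571e+00  1.000e-03 -1.700e+00] w 0.0212 t 34.23
[(np.float64(-0.003), np.float64(-0.043)), (np.float64(-0.009), np.float64(-0.085)), (np.float64(-0.017), np.float64(-0.127)), (np.float64(-0.027), np.float64(-0.169)), (np.float64(-0.039), np.float64(-0.209))]
[(np.float64(-0.013), np.float64(-0.037)), (np.float64(-0.029), np.float64(-0.074)), (np.float64(-0.046), np.float64(-0.109)), (np.float64(-0.065), np.float64(-0.144)), (np.float64(-0.085), np.float64(-0.178))]
[(np.float64(-0.027), np.float64(-0.039)), (np.float64(-0.056), np.float64(-0.077)), (np.float64(-0.087), np.float64(-0.112)), (np.float64(-0.121), np.float64(-0.146)), (np.float64(-0.156), np.float64(-0.178))]
[(np.float64(-0.037), np.float64(-0.029)), (np.float64(-0.076), np.float64(-0.057)), (np.float64(-0.117), np.float64(-0.082)), (np.float64(-0.159), np.float64(-0.104)), (np.float64(-0.202), np.float64(-0.124))]
[(np.float64(-0.037), np.float64(-0.014)), (np.float64(-0.074), np.float64(-0.027)), (np.float64(-0.112), np.float64(-0.038)), (np.float64(-0.151), np.float64(-0.047)), (np.float64(-0.19), np.float64(-0.054))]
```

Call:
move_arm(
  series=[
    [-0.003,-0.043,-0.006,0,0,0,1],
    [-0.009,-0.085,-0.006,0,0,0,1],
    [-0.017,-0.127,-0.006,0,0,0,1],
    [-0.027,-0.169,-0.006,0,0,0,1],
    [-0.039,-0.209,-0.006,0,0,0,1],
  ],
)

```text
time: 34.85
tcp_pos: [0.5757, 0.1926, 0.2185]
orientation: [-1.57, -0.001, -1.7]
contact_force: [4.1, -1.0, -11.0]
gripper_width: 0.0204
```

```bash
python3 st.py
```

```text
n -0.2614 u 0.5479 z 0.2185 | Fn 0.5 Fu 4.2 Fz -11.0 [-1.57e+00 -1.00e-03 -1.70e+00] w 0.0204 t 34.85
```

Call:
move_arm(
  series=[
    [-0.015,-0.037,0.004,0,0,0,1],
    [-0.032,-0.074,0.004,0,0,0,1],
    [-0.049,-0.109,0.004,0,0,0,1],
    [-0.068,-0.144,0.004,0,0,0,1],
    [-0.088,-0.178,0.004,0,0,0,1],
  ],
)

```text
time: 35.48
tcp_pos: [0.5772, 0.2035, 0.2401]
orientation: [-1.571, -0.0, -1.7]
contact_force: [2.2, -0.4, -10.1]
gripper_width: 0.0203
```

```bash
python3 st.py
```

```text
n -0.2724 u 0.5481 z 0.2401 | Fn 0.2 Fu 2.2 Fz -10.1 [-1.571 -0.    -1.7  ] w 0.0203 t 35.48
```

Call:
move_arm(
  series=[
    [-0.027,-0.039,0,0,0,0,1],
    [-0.056,-0.077,0,0,0,0,1],
    [-0.087,-0.112,0,0,0,0,1],
    [-0.121,-0.146,0,0,0,0,1],
    [-0.156,-0.178,0,0,0,0,1],
  ],
)

```text
time: 36.1
tcp_pos: [0.5798, 0.2222, 0.2614]
orientation: [-1.571, 0.0, -1.7]
contact_force: [3.8, -0.8, -11.3]
gripper_width: 0.0205
```

```bash
python3 st.py
```

```text
n -0.2913 u 0.5484 z 0.2614 | Fn 0.3 Fu 3.9 Fz -11.3 [-1.571  0.    -1.7  ] w 0.0205 t 36.10
```

Call:
move_arm(
  series=[
    [-0.041,-0.024,0.006,0,0,0,1],
    [-0.084,-0.048,0.006,0,0,0,1],
    [-0.127,-0.071,0.006,0,0,0,1],
    [-0.169,-0.092,0.006,0,0,0,1],
    [-0.212,-0.112,0.006,0,0,0,1],
  ],
)

```text
time: 36.72
tcp_pos: [0.5833, 0.2463, 0.2754]
orientation: [-1.572, -0.001, -1.7]
contact_force: [-7.0, -12.0, 4.9]
gripper_width: 0.0192
```

```bash
python3 st.py
```

```text
n -0.3156 u 0.5489 z 0.2754 | Fn 12.7 Fu -5.5 Fz 4.9 [-1.572e+00 -1.000e-03 -1.700e+00] w 0.0192 t 36.73
```

Call:
move_arm(
  series=[
    [-0.035,-0.021,-0.004,0,0,0,1],
    [-0.072,-0.034,-0.004,0,0,0,1],
    [-0.11,-0.045,-0.004,0,0,0,1],
    [-0.149,-0.054,-0.004,0,0,0,1],
    [-0.187,-0.062,-0.004,0,0,0,1],
  ],
)

```text
time: 37.35
tcp_pos: [0.5865, 0.2687, 0.2834]
orientation: [-1.57, -0.0, -1.701]
contact_force: [-1.4, -9.7, 5.4]
gripper_width: 0.0183
```

```bash
python3 st.py
```

```text
n -0.3382 u 0.5493 z 0.2834 | Fn 9.8 Fu -0.2 Fz 5.4 [-1.57  -0.    -1.701] w 0.0183 t 37.35
```

```bash
python3 - <<'E'
from h import *
s=snap('scene','s16')
o=sensors.get_obs();p=o['tcp_pos'];print(proj('scene',p).round(1),proj('scene',p+[0,0,.02]).round(1))
crop(s,330,110,410,210,6,'s16c')
E
```

```text
[381.3 177.3] [382.4 171.8]
```

View pics/s16c.png

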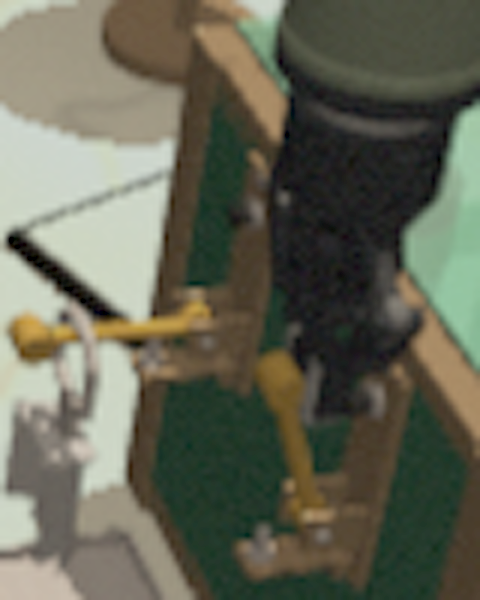

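Hook A's knob slipped out towards the pads' outer edge: it is at pixel (377,173) and the grasp point projects to (382,172). The scoop hangs properly on B. I'll locate the knob and regrip it.

```bash
python3 - <<'E'
from h import *
n=np.array([-.122,-.9925,0]);u=np.array([.9925,-.122,0])
def onplane(p,c,im='scene'):
    o,d=ray(im,p);X=o+d*(c-u@o)/(u@d);return np.array([n@X,X[2]])
for px in((283,378),(303,470),(310,505)):
    print(onplane((px[0]/6+330,px[1]/6+110),.548))
E
```

```text
[-0.32385447  0.30063635]
[-0.34477436  0.23971637]
[-0.35275572  0.21555655]
```

Call:
move_arm(
  series=[
    [0,0,0,0,0,0,0.4],
    [0,0,0,0,0,0,0],
    [0,0,0,0,0,0,-0.2],
    [0,0,0,0,0,0,-0.2],
    [0,0,0,0,0,0,-0.2],
  ],
)

```text
time: 38.02
tcp_pos: [0.5861, 0.2694, 0.2821]
orientation: [-1.571, 0.0, -1.7]
contact_force: [-0.3, 0.5, 0.4]
gripper_width: 0.051
```

```bash
python3 st.py
```

```text
n -0.3389 u 0.5488 z 0.2821 | Fn -0.5 Fu -0.3 Fz 0.4 [-1.571  0.    -1.7  ] w 0.0510 t 38.02
```

Call:
move_arm(
  series=[
    [0.1,0,0,0,0,0,-0.2],
    [0.2,0,0,0,0,0,-0.2],
    [0.3,0,0,0,0,0,-0.2],
    [0.42,0,0,0,0,0,0],
    [0.5,0,0,0,0,0,1],
  ],
)

```text
time: 38.65
tcp_pos: [0.5783, 0.2086, 0.2822]
orientation: [-1.571, -0.0, -1.701]
contact_force: [0.5, -0.0, -0.4]
gripper_width: 0.0256
```

Call:
move_arm(
  series=[
    [0,0,0,0,0,0,1],
    [0,0,0,0,0,0,1],
    [0,0,0,0,0,0,1],
    [0,0,0,0,0,0,1],
    [0,0,0,0,0,0,1],
  ],
)

```text
time: 39.28
tcp_pos: [0.5783, 0.21, 0.282]
orientation: [-1.571, -0.0, -1.7]
contact_force: [-0.7, -0.7, -0.1]
gripper_width: -0.0002
```

```bash
python3 st.py; python3 - <<'E'
from h import *
s=snap('scene','s17')
crop(s,330,110,410,210,6,'s17c')
E
```

```text
n -0.2790 u 0.5484 z 0.2820 | Fn 0.7 Fu -0.6 Fz -0.1 [-1.571 -0.    -1.7  ] w -0.0002 t 39.27
```

View pics/s17c.png

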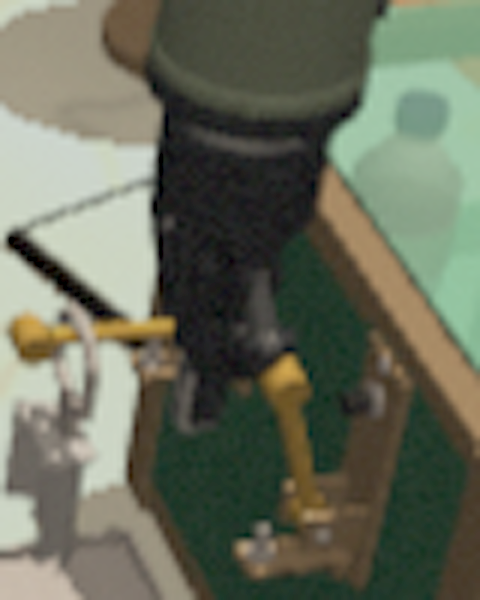

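Call:
move_arm(
  series=[
    [-0.04,0,0,0,0,0,1],
    [-0.08,0,0,0,0,0,1],
    [-0.12,0,0,0,0,0,1],
    [-0.16,0,0,0,0,0,1],
    [-0.19,0,0,0,0,0,1],
  ],
)

```text
time: 39.95
tcp_pos: [0.5814, 0.232, 0.2821]
orientation: [-1.571, -0.001, -1.7]
contact_force: [-1.3, -7.4, 5.1]
gripper_width: 0.0002
```

Call:
move_arm(
  series=[
    [-0.02,0,0,0,0,0,1],
    [-0.04,0,0,0,0,0,1],
    [-0.06,0,0,0,0,0,1],
    [-0.08,0,0,0,0,0,1],
    [-0.1,0,0,0,0,0,1],
  ],
)

```text
time: 40.58
tcp_pos: [0.5832, 0.2434, 0.2824]
orientation: [-1.57, -0.001, -1.701]
contact_force: [-0.5, -5.9, 4.1]
gripper_width: 0.0002
```

```bash
python3 st.py
```

```text
n -0.3127 u 0.5491 z 0.2824 | Fn 5.9 Fu 0.2 Fz 4.1 [-1.570e+00 -1.000e-03 -1.701e+00] w 0.0002 t 40.58
```

Call:
move_arm(
  series=[
    [-0.012,0,0,0,0,0,1],
    [-0.024,0,0,0,0,0,1],
    [-0.036,0,0,0,0,0,1],
    [-0.048,0,0,0,0,0,1],
    [-0.06,0,0,0,0,0,1],
  ],
)

```text
time: 41.2
tcp_pos: [0.5841, 0.2506, 0.2823]
orientation: [-1.57, -0.001, -1.701]
contact_force: [-1.0, -5.9, 3.2]
gripper_width: -0.0
```

```bash
python3 st.py;python3 - <<'E'
from h import *
s=snap('scene','s18')
crop(s,330,110,410,210,6,'s18c')
E
```

```text
n -0.3200 u 0.5491 z 0.2823 | Fn 6.0 Fu -0.3 Fz 3.2 [-1.570e+00 -1.000e-03 -1.701e+00] w -0.0000 t 41.20
```

View pics/s18c.png

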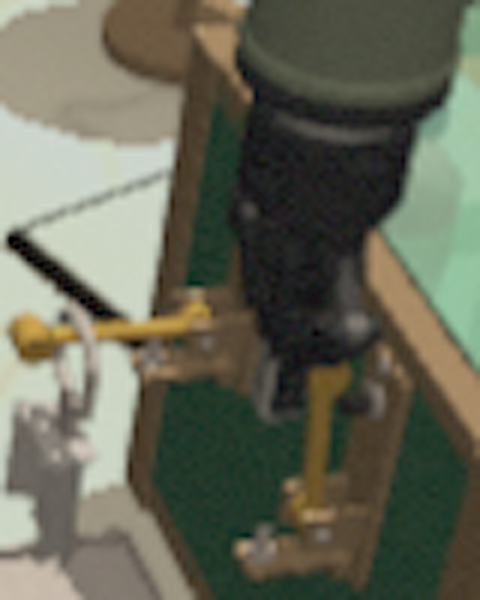

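Call:
move_arm(
  series=[
    [-0.003,0,0,0,0,0,1],
    [-0.006,0,0,0,0,0,1],
    [-0.009,0,0,0,0,0,1],
    [-0.012,0,0,0,0,0,1],
    [-0.015,0,0,0,0,0,1],
  ],
)

```text
time: 41.88
tcp_pos: [0.5843, 0.2524, 0.2823]
orientation: [-1.57, -0.001, -1.701]
contact_force: [-0.3, -5.8, 3.6]
gripper_width: -0.0002
```

Call:
move_arm(
  series=[
    [-0.003,0,0,0,0,0,1],
    [-0.006,0,0,0,0,0,1],
    [-0.009,0,0,0,0,0,1],
    [-0.011,0,0,0,0,0,1],
    [-0.011,0,0,0,0,0,1],
  ],
)

```text
time: 42.5
tcp_pos: [0.5845, 0.2538, 0.2823]
orientation: [-1.57, -0.001, -1.701]
contact_force: [-0.4, -5.6, 4.6]
gripper_width: 0.0001
```

Call:
move_arm(
  series=[
    [-0.003,0,0,0,0,0,1],
    [-0.006,0,0,0,0,0,1],
    [-0.009,0,0,0,0,0,1],
    [-0.011,0,0,0,0,0,1],
    [-0.011,0,0,0,0,0,1],
  ],
)

```text
time: 43.12
tcp_pos: [0.5847, 0.2551, 0.2823]
orientation: [-1.57, -0.001, -1.701]
contact_force: [-0.7, -5.3, 4.1]
gripper_width: -0.0001
```

Call:
move_arm(
  series=[
    [-0.003,0,0,0,0,0,1],
    [-0.006,0,0,0,0,0,1],
    [-0.008,0,0,0,0,0,1],
    [-0.008,0,0,0,0,0,1],
    [-0.008,0,0,0,0,0,1],
  ],
)

```text
time: 43.75
tcp_pos: [0.5848, 0.2562, 0.2823]
orientation: [-1.57, -0.001, -1.701]
contact_force: [-0.1, -5.0, 4.1]
gripper_width: -0.0001
```

Call:
move_arm(
  series=[
    [-0.003,0,0,0,0,0,1],
    [-0.006,0,0,0,0,0,1],
    [-0.008,0,0,0,0,0,1],
    [-0.01,0,0,0,0,0,1],
    [-0.01,0,0,0,0,0,1],
  ],
)

```text
time: 44.38
tcp_pos: [0.5849, 0.2574, 0.2823]
orientation: [-1.57, -0.001, -1.701]
contact_force: [-0.5, -5.5, 3.3]
gripper_width: 0.0001
```

Call:
move_arm(
  series=[
    [-0.003,0,0,0,0,0,1],
    [-0.006,0,0,0,0,0,1],
    [-0.008,0,0,0,0,0,1],
    [-0.008,0,0,0,0,0,1],
    [-0.008,0,0,0,0,0,1],
  ],
)

```text
time: 45.0
tcp_pos: [0.585, 0.2586, 0.2822]
orientation: [-1.57, -0.0, -1.7]
contact_force: [0.8, -4.8, 4.0]
gripper_width: -0.0001
```

Call:
move_arm(
  series=[
    [-0.003,0,0,0,0,0,1],
    [-0.006,0,0,0,0,0,1],
    [-0.008,0,0,0,0,0,1],
    [-0.01,0,0,0,0,0,1],
    [-0.01,0,0,0,0,0,1],
  ],
)

```text
time: 45.62
tcp_pos: [0.5851, 0.2597, 0.2822]
orientation: [-1.57, -0.0, -1.7]
contact_force: [0.2, -5.4, 4.3]
gripper_width: -0.0002
```

Call:
move_arm(
  series=[
    [-0.003,0,0,0,0,0,1],
    [-0.006,0,0,0,0,0,1],
    [-0.008,0,0,0,0,0,1],
    [-0.008,0,0,0,0,0,1],
    [-0.008,0,0,0,0,0,1],
  ],
)

```text
time: 46.25
tcp_pos: [0.5851, 0.2599, 0.2822]
orientation: [-1.571, -0.001, -1.701]
contact_force: [-1.3, -10.1, 5.5]
gripper_width: -0.0001
```

Call:
move_arm(
  series=[
    [-0.001,0,0,0,0,0,1],
    [-0.002,0,0,0,0,0,1],
    [-0.003,0,0,0,0,0,1],
    [-0.003,0,0,0,0,0,1],
    [-0.003,0,0,0,0,0,1],
  ],
)

```text
time: 46.88
tcp_pos: [0.5851, 0.26, 0.2822]
orientation: [-1.571, -0.002, -1.701]
contact_force: [-1.5, -10.9, 6.0]
gripper_width: 0.0002
```

Call:
move_arm(
  series=[
    [0.02,0,0,0,0,0,1],
    [0.1,0,0,0,0,0,1],
    [0.25,0,0,0,0,0,1],
    [0.5,0,0,0,0,0,1],
    [0.8,0,0,0,0,0,1],
  ],
)

```text
time: 47.5
tcp_pos: [0.5722, 0.1647, 0.282]
orientation: [-1.571, 0.0, -1.7]
contact_force: [0.6, -0.4, 0.1]
gripper_width: 0.0002
```

Call:
move_arm(
  series=[
    [0,-0.3,0.2,0,0,0,1],
    [0,-0.6,0.5,0,0,0,1],
    [0,-0.9,0.8,0,0,0,1],
    [0,-1,1,0,0,0,1],
    [0,-1,1,0,0,0,1],
  ],
)

```text
time: 48.12
tcp_pos: [0.6928, 0.149, 0.402]
orientation: [-1.57, -0.001, -1.702]
contact_force: [-0.7, -0.2, 0.0]
gripper_width: 0.0002
```

```bash
python3 st.py; python3 - <<'E'
from h import *
s=snap('scene','s19');t=snap('top','t19')
cv2.imwrite('pics/full19.png',cv2.cvtColor(s,cv2.COLOR_RGB2BGR))
crop(s,310,110,410,230,4,'s1c');crop(t,120,170,220,290,4,'t1c')
c=np.hstack([cv2.imread('pics/s1c.png'),cv2.imread('pics/t1c.png')]);cv2.imwrite('pics/ab19.png',c)
d0=np.load('pics/scene0.npy').astype(int);d=np.abs(d0-s).sum(2)
print('diff in glasses/bucket/bottles region',(d[190:320,120:300]>60).sum())
n=np.array([-.122,-.9925,0]);u=np.array([.9925,-.122,0])
m=cv2.cvtColor(s,cv2.COLOR_RGB2HSV);m=((m[...,0]>14)&(m[...,0]<34)&(m[...,1]>130)&(m[...,2]>50))
q=[]
for x in list(range(349,360)):
    ys=np.where(m[156:172,x])[0]
    if len(ys)>1:
        o,dd=ray('scene',(x,ys.mean()+156));X=o+dd*(.3885-u@o)/(u@dd);q.append((n@X,X[2]))
q=np.array(q);k=np.polyfit(q[:,0],q[:,1],1);print('B',len(q),'theta',np.pi/2-np.arctan(k[0]),'z -.288',np.polyval(k,-.288))
E
```

```text
n -0.2324 u 0.6694 z 0.4020 | Fn 0.3 Fu -0.7 Fz 0.0 [-1.570e+00 -1.000e-03 -1.702e+00] w 0.0002 t 48.12
diff in glasses/bucket/bottles region 3383
B 11 theta 1.3346976231078524 z -.288 0.22033652421485878
```

View pics/ab19.png

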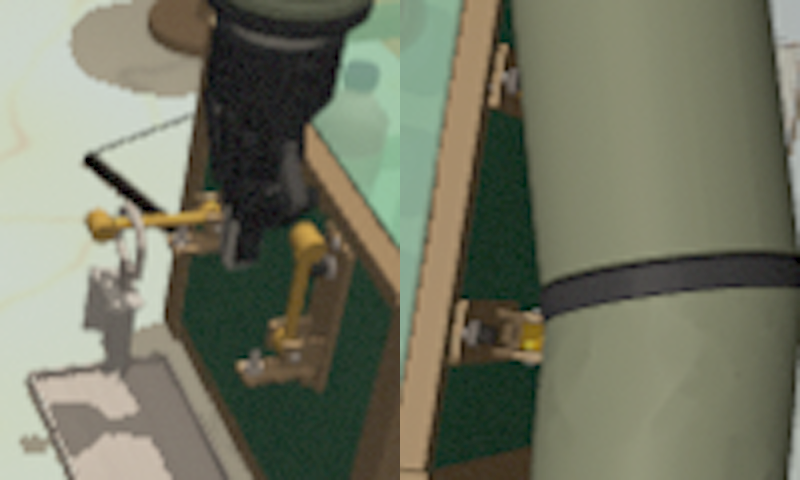

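View pics/full19.png

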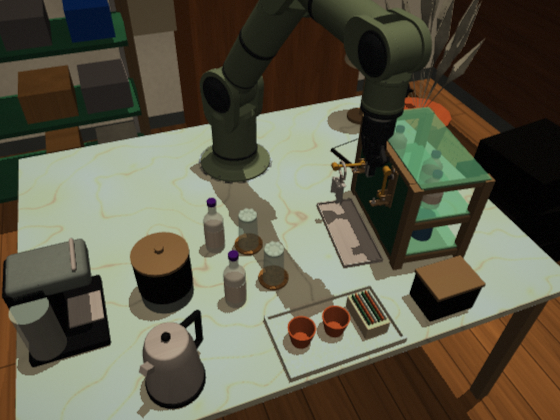

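```bash
python3 - <<'E'
from h import *
for k in('s3','s4','s5','s11','s16','s17','s19'):
    s=np.load(f'pics/{k}.npy').astype(float)
    w=np.clip(s[...,0]-s[...,2]-25,0,None)  # yellowness
    r=[]
    for x in (346,348,350,352,354,356):
        c=w[155:173,x];r.append((c*np.arange(155,173)).sum()/c.sum())
    print(k,np.round(r,2))
s=np.load('pics/s19.npy');d=np.abs(np.load('pics/scene0.npy').astype(int)-s).sum(2)
ys,xs=np.where(d[190:320,120:300]>60);print(np.histogram(xs+120,8),np.histogram(ys+190,6))
E
```

```text
s3 [164.02 163.97 164.01 165.17 165.13 164.79]
s4 [164.56 164.47 164.22 165.29 165.3  165.  ]
s5 [164.56 164.46 164.2  165.3  165.44 171.49]
s11 [164.55 164.45 164.21 165.26 165.33 164.96]
s16 [164.61 164.48 164.29 165.31 165.35 165.08]
s17 [164.6  164.5  164.3  165.3  165.29 165.15]
s19 [164.59 164.49 164.29 165.32 165.27 165.12]
(array([ 97, 291, 305, 395, 752, 419, 515, 609]), array([214.   , 224.625, 235.25 , 245.875, 256.5  , 267.125, 277.75 ,
       288.375, 299.   ])) (array([1058,  653,  362,  594,  426,  290]), array([190.        , 211.16666667, 232.33333333, 253.5       ,
       274.66666667, 295.83333333, 317.        ]))
```

```bash
python3 - <<'E'
from h import *
a=np.load('pics/scene0.npy');b=np.load('pics/s19.npy')
# positions of caps / coasters / lid via template match
for nm,(x,y,w,h) in {'cap1':(204,196,16,20),'cap2':(226,250,16,20),'coaster2':(258,265,32,24),'lid':(130,235,64,30),'glass1':(236,208,24,34)}.items():
    r=cv2.matchTemplate(b[y-6:y+h+6,x-6:x+w+6],a[y:y+h,x:x+w],cv2.TM_CCOEFF_NORMED);_,v,_,l=cv2.minMaxLoc(r);print(nm,round(v,2),'shift',l[0]-6,l[1]-6)
print(r and 0 if False else '')
from plant import r as rob
print(rob.job_done())
E
```

```text
cap1 0.99 shift 0 0
cap2 1.0 shift 0 0
coaster2 0.83 shift 1 0
lid 1.0 shift 0 0
glass1 0.79 shift 0 1

the job is handed in; nothing more can be done
None
```

I finished the job in the order asked and handed it in at about 48 s. Hook B is unfolded onto its stop, the scoop hangs on it by its loop, and hook A is folded up onto its buffer.

**Hook B:** My first grip at 20 N slipped along the knob, so I took it again at 60 N. The force then rose steadily to 14.5 N, and I took that as the stop. That was not conclusive on its own, because the tool and the rod still moved 2 to 3 mm during the press, and hook A's running force under the same grip was 10 to 11 N. The stronger evidence is that B's rod did not move when the scoop was set down on it with 13 N, which is about 10 N at the knob. The camera puts its angle at about 1.45 rad. The last fit gave 1.33, but the scoop spoiled that one; the rod's pixels had not shifted.

**Scoop:** It weighed about 2.5 N in the grip. It met the rod at a brief 13 N, firmer than the gentle hanging asked for, and I eased that off before opening the gripper. The last picture shows it hanging free on B.

**Hook A:** My grip slipped off its knob partway up, so I finished by pushing the knob with the shut fingers. The force ran at 5 to 6 N, then jumped to 10 to 11 N with almost no movement, and I stopped there. I did not probe either hook again after letting go.

**Everything else:** The bottle caps and bucket lid showed no shift, and one glass and its neighbour's coaster matched within 1 pixel under the arm's shadow. The wrist force read zero at the end, with the arm well clear.

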